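# Gauge a blind bore and transfer the exposed length

## Robot

A 7-joint arm with a two-finger parallel gripper is mounted at the origin on a cart in front of the work surface, level with it; the furniture and walls round the work are solid. World frame = base frame: x ahead of the robot, y to its left, z up, the work surface at z = 0. Lengths are in m, angles in rad, forces in N, time in s.
With the tool pointing down it reaches from about 0.425 to 0.925 m from the base axis. Payload 6.8 kg.
Tool frame: the origin (TCP) lies at the centre of the arm's flange, where the gripper is bolted on; the fingertips stand 173 mm ahead of it and the grasp point (between the pads) lies 155 mm ahead of it (finger_overhang is the distance from the TCP to the fingertips, in m); y points along the fingers, z is the direction in which the jaws open and shut, and the axes are right-handed (so a half turn about y gives the same grasp; the last joint's range is limited). The gripper opens to 85 mm and grips with 20 to 120 N. Pads are 22 mm wide; open, the fingers measure 114 mm over their backs; the gripper's body (76 mm by 85 mm) begins 54 mm behind the grasp point. The pads swing forward as they close: fully open they stand 13 mm farther back than shut.
Start: joints at [1.014, 0.477, 0.022, 1.555, -0.011, 1.109, -0.083], TCP at [0.293, -0.608, 0.405] pointing down, gripper open.
Joint ranges: [-2.96, 2.96], [-0.34, 2.1], [-1.41, 1.46], [0.24, 2.44], [-1.37, 4.51], [0.17, 1.92], [-2.96, 2.96]. Speed limits (rad/s): [2.39, 2.39, 3.14, 3.14, 3.14, 3.14, 3.14].

## Interface

Orientations are given as a rotation vector (axis times angle).
In Python, from bench import get_obs, grab_frame, hand_in, finger_overhang gives the robot as it stands. The module is installed in compiled form; this text tells all that it offers.
- The arm moves only by the shell command python3 -m jog 'ROWS' [FORCE]. ROWS is JSON, a list of rows, each a list of 3 entries, a list of its own where there are three numbers: the shift along the tool's x, y, z in cm, then the turn about the tool's y in rad, then the gripper command: -1 is fully open, 1 is shut, values between are in proportion. In form: [[[x, y, z], twist, gripper], ...]. A call has 1 to 10 rows; each row is the pose to reach, as a shift and turn from the pose commanded when the call began, along the tool's axes at that moment; what a row does not reach only later rows make up. A row lasts 1/8 s, in which the tool goes at most 62.5 mm and 10.7 degrees, less where a joint would pass 70% of its speed; a pose out of reach is approached as far as the arm can. A call with a gripper value outside its range is refused whole. The fingers move at their own pace and stop on an object; FORCE is the grip in N (left out, the last holds). Time passes only in rows, so rows that repeat a pose let the fingers close. It gives the time, the measured TCP pose, the force and the opening at its end, in the units of the state.
- get_obs(): the state, without advancing time (a new reading comes with each control period).
- grab_frame(name): name is "scene" or "top"; returns a dict with "image" (420x560x3 uint8, blue, green, red), "fx", "fy", "cx", "cy" (pixels), "origin" and "rotation" of the camera in the world. Camera axes: x right, y up, looking along -z (the intrinsics and any distortion apply to the point x, -y, -z); pixel columns grow to the right and rows downward; lengths in m; the calibration is good to about 2 mm. A picture is of the moment at which its call begins. There is no depth.
- hand_in(): hands the job in, once; it reports no verdict.
The state is a dict: "clock": time; "joints": joint angles; "qvel": joint speeds; "tau": joint torques, N m; "tcp_pos": TCP position; "orientation": TCP orientation; "contact_force": force on the tool from outside, world axes, zero at the start; "moment": the same for the moment, N m; "grip_width": finger opening in m.
Only numpy, scipy, OpenCV 4.12 (cv2) and the standard library are available. Lean on these libraries where they do the work, as an engineer would, in place of code of your own. Each camera call takes 0.05 s, during which the arm holds its last target.

## Task

Gauge the narrow bore in the housing: take the depth rod out of its stand and slide it into the narrow bore, pushing gently until the tip truly bottoms (the collar is pushed up the rod by the housing's face on the way; do not force it, keep below 30 N) and leave it standing there. Then record how much rod is left standing out: slide the stem of the height column up until its top is level with the top of the rod, and let go. Leave the small parts and tools lying about where they are.

Things in the scene. Friction and masses are not known exactly. Their poses are not given: they have to be found in the camera images.
- housing: aluminium block 120 x 70 x 90 mm high, fixed on a bolted foot 150 x 90 x 12 mm; origin at the centre of its underside on the table, z up. Its flat top face (90 mm up) has two blind bores along the block's x axis: the narrow one (14 mm diameter, chamfered mouth) at x = -30 mm, the wide one (28 mm) at x = +30 mm. The depth of the narrow bore is not known: somewhere from 40 to 75 mm, and its flat hard bottom cannot be seen
- bore_mouth (a point): centre of the narrow bore's mouth, level with the housing's top face
- depth_rod: loose steel depth rod standing upright in its stand, 12 mm diameter, 150 mm long in all, 0.15 kg with collar, dark ring every 10 mm; its top 30 mm is a round head of 22 mm diameter to grip from above. Origin at the centre of its tip (lower end), z along the rod to the head. Its lower 20 mm sits in the stand's hole (13.5 mm wide), so that it must first be lifted straight up by more than 20 mm
- rod_top (a point): centre of the flat top face of the depth rod's head, 150 mm above the tip
- collar_under (a point): centre of the underside of the brass collar (32 mm diameter, 12 mm high) on the depth rod; at the start 25 to 33 mm above the tip. The collar grips the rod with a steady drag of about 5 N: it stays where it is until pushed. As the rod goes in, the collar lands on the housing's face and then stays there while the rod slides on through it, so the rod does not sink by its own weight, and the push rises well over 5 N only when the tip meets the bottom
- rod_stand: dark steel block 50 x 50 x 30 mm, fixed, in which the rod waits; origin at the centre of its underside
- stem_top (a point): centre of the top face of the height column's sliding stem. The column is fixed: dark foot 70 x 60 x 14 mm, upright sleeve of 25 mm diameter up to 85 mm above the table, out of which a 12 mm steel stem slides straight up and down; the stem's top 28 mm is a round black knob of 22 mm diameter to grip from above. The knob's top stands 140 mm above the table when the stem is fully down. Friction of about 4 N (and 0.8 N weight) holds the stem at any height
- stem (a joint): how far the stem is drawn up, in m: 0 fully down, 0.075 fully up
- caliper: vernier caliper lying flat, 71 x 220 x 10 mm, a bystander
- nut: hex nut, 24 x 27 x 12 mm, a bystander
- bolt: carriage bolt lying, 21 x 95 x 21 mm, a bystander
- wrench: combination wrench lying flat, 201 x 34 x 7 mm, a bystander
There are look-alikes about, which are no part of the job. Of the things like the depth_rod, leave any that is brown; of the rest the smaller one is meant.

How it is judged:
By the outcome, as a careful person would: the job done as asked, in the order asked, and still so for the second after the job is handed in, with the robot touching nothing.
It also fails if it takes over 61 s, if anything falls off the work surface, if the arm or the gripper's body presses on something with over 40 N, if the wrist force passes 120 N, or if a joint passes its speed limit or range.

## Working session

There is one attempt and no reset: what is moved stays moved. The work goes in short steps, Python scripts to look and compute and a shell command to move; the robot and the scene stay as the last step left them, time stands still between calls to the robot, and variables do not carry over. Pictures are saved under pics/ and viewed, and the job is handed in when it is done.

```bash
mkdir -p pics
python3 - <<'E'
from bench import *
import cv2
o=get_obs()
for k in o: print(k,o[k])
print(finger_overhang)
for n in("scene","top"):
    f=grab_frame(n); cv2.imwrite(f"pics/{n}0.png",f["image"])
    print(n,{k:f[k] for k in f if k!="image"})
E
```

```text
clock 0.0
joints [ 1.01388595  0.47778192  0.02227915  1.55648141 -0.01147321  1.10930397
 -0.08310163]
qvel [ 0.00033111  0.00095069  0.00029095  0.00129155  0.00065549 -0.00049547
 -0.00078499]
tau [-1.82598083e-04 -5.96439743e+01  1.60775911e+00 -2.81203830e+01
  1.24326753e-02  9.05654335e-03  4.03200681e-05]
tcp_pos [ 0.29278509 -0.60787269  0.4037238 ]
orientation [-0.45088419  1.97440531 -1.97083109]
contact_force [ 0.00880132  0.23671273 -0.22969722]
moment [-0.04042714  0.0681826  -0.01649618]
grip_width 0.08554707544710347
0.1734
scene {'fx': 448.820255062509, 'fy': 448.820255062509, 'cx': 281.548175865983, 'cy': 213.7825518491987, 'origin': array([0.01403751, 0.41097581, 0.73905019]), 'rotation': array([ 0.41267362, -0.88959669, -2.10800711])}
top {'fx': 433.1220647262833, 'fy': 433.1220647262833, 'cx': 282.01750472888233, 'cy': 212.70677088435784, 'origin': array([ 0.48003107, -0.0124806 ,  1.24632223]), 'rotation': array([ 0.04217152, -0.02067875, -1.56356936])}
```

View pics/scene0.png

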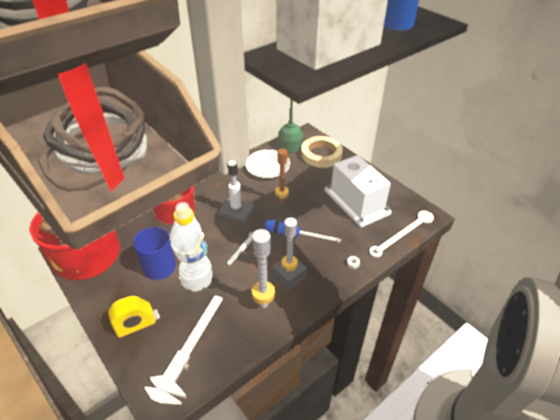

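View pics/top0.png

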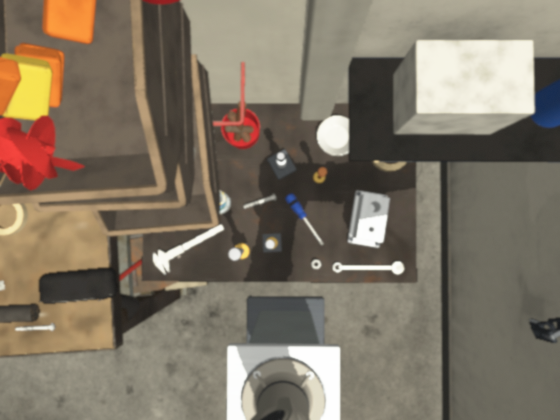

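The scene view shows rod-like things at (262,265) grey and large, (290,245) grey in a dark stand, and (282,172) brown. The height column is at (234,190) and the housing at (360,188). I'll enlarge these.

Run:
```python
import cv2
a=cv2.imread("pics/scene0.png")[130:320,200:400]
cv2.imwrite("pics/s1.png",cv2.resize(a,None,fx=3.15,fy=3.15,interpolation=cv2.INTER_CUBIC))
a=cv2.imread("pics/top0.png")[130:290,210:420]
cv2.imwrite("pics/t1.png",cv2.resize(a,None,fx=3.7,fy=3.7,interpolation=cv2.INTER_CUBIC))
```

```text
(no output)
```

View pics/s1.png

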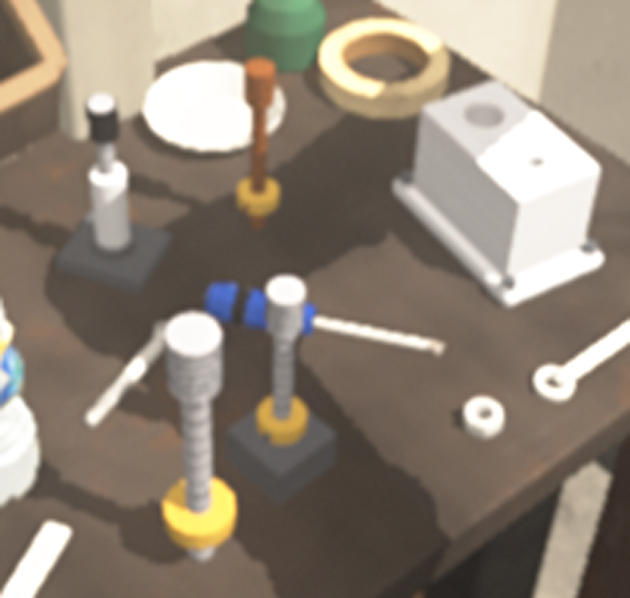

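View pics/t1.png

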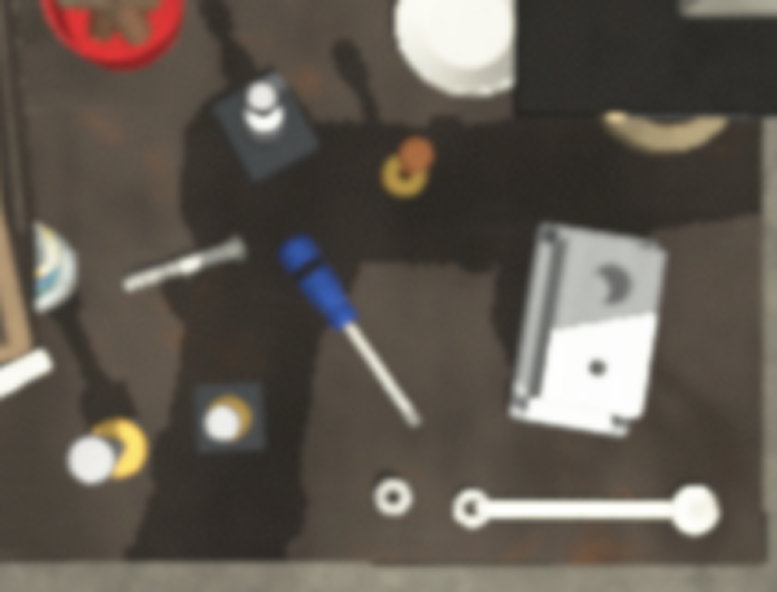

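The candidates in the scene image are: brown at (282,172), excluded; a large grey rod at (262,265), lying outside any stand and bigger; and a small grey rod at (290,245), in the dark stand. The small grey one fits, since it is the smaller of the non-brown ones and stands in its stand. The crop confirms it. The narrow bore is the near, small hole at about (370,181) in scene and (371,229) in top.

```bash
cat > h.py <<'E'
import numpy as np, cv2
from scipy.spatial.transform import Rotation as R
from scipy.optimize import least_squares
from bench import *
CAM={'scene':(448.820255062509,281.548175865983,213.7825518491987,np.array([0.01403751,0.41097581,0.73905019]),R.from_rotvec([0.41267362,-0.88959669,-2.10800711])),
'top':(433.1220647262833,282.01750472888233,212.70677088435784,np.array([0.48003107,-0.0124806,1.24632223]),R.from_rotvec([0.04217152,-0.02067875,-1.56356936]))}
def ray(c,u,v):
    f,cx,cy,o,r=CAM[c]; d=r.apply([(u-cx)/f,-(v-cy)/f,-1]); return o,d
def plane(c,u,v,z):
    o,d=ray(c,u,v); return o+d*(z-o[2])/d[2]
def proj(c,p):
    f,cx,cy,o,r=CAM[c]; q=r.inv().apply(np.asarray(p)-o); return np.stack([cx+f*q[...,0]/-q[...,2],cy-f*q[...,1]/-q[...,2]],-1)
def tri(a,b):
    (o1,d1),(o2,d2)=ray('scene',*a),ray('top',*b)
    A=np.stack([d1,-d2],1); t=np.linalg.lstsq(A,o2-o1,rcond=None)[0]
    p,q=o1+t[0]*d1,o2+t[1]*d2; return (p+q)/2,np.linalg.norm(p-q)
def crop(c,img,u,v,w,k,name):
    u,v=int(u),int(v); a=img[max(0,v-w):v+w,max(0,u-w):u+w]; cv2.imwrite(name,cv2.resize(a,None,fx=k,fy=k,interpolation=cv2.INTER_NEAREST))
E
python3 - <<'E'
from h import *
s=cv2.imread("pics/scene0.png");t=cv2.imread("pics/top0.png")
# crops side by side
def c(img,u,v,w=18):
    return cv2.resize(img[v-w:v+w,u-w:u+w],(290,290),interpolation=cv2.INTER_NEAREST)
L=[(s,290,228),(s,370,181),(s,233,168),(t,271,243),(t,371,229),(t,281,158)]
row=[c(*l) for l in L]
im=np.vstack([np.hstack(row[:3]),np.hstack(row[3:])])
cv2.imwrite("pics/c1.png",cv2.resize(im,(798,532)))
print(plane('scene',290,225,.16),plane('top',270,243.5,.16))
print(plane('scene',370.5,181,.09),plane('top',371.5,229.5,.09))
print(plane('scene',232.5,162.5,.14),plane('top',281,156,.14))
E
```

```text
[0.43701503 0.04099788 0.16      ] [0.44613933 0.03209502 0.16      ]
[ 0.48054077 -0.23218407  0.09      ] [ 0.48319588 -0.2348847   0.09      ]
[0.67293944 0.00447934 0.14      ] [0.67015488 0.00650705 0.14      ]
```

View pics/c1.png

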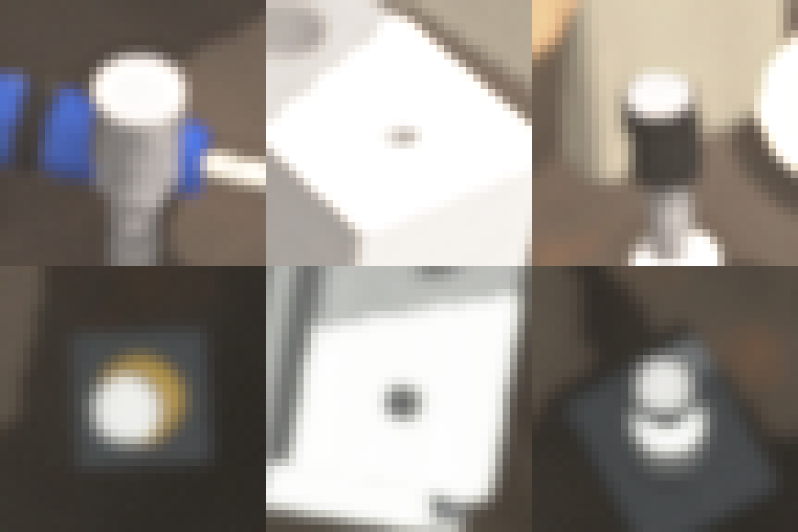

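Run:
```python
from h import *
s=cv2.imread("pics/scene0.png");t=cv2.imread("pics/top0.png")
gs=cv2.cvtColor(s,cv2.COLOR_BGR2GRAY).astype(float);gt=cv2.cvtColor(t,cv2.COLOR_BGR2GRAY).astype(float)
def cen(g,u,v,w,lo,hi,h=None):
    h=h or w
    y,x=np.mgrid[v-h:v+h+1,u-w:u+w+1]; a=np.clip((g[v-h:v+h+1,u-w:u+w+1]-lo)/(hi-lo),0,1)
    return (a*x).sum()/a.sum(),(a*y).sum()/a.sum(),a.sum()
print(gt[238:250,262:282].astype(int)); print(gt[224:236,365:379].astype(int)); print(gt[146:164,273:290].astype(int))
print(gs[214:232,282:300].astype(int)); print(gs[176:187,363:379].astype(int)); print(gs[156:172,224:242].astype(int))
```

```text
[[ 63  71  75  77  85 100 117 131 137 139 139 135 126 110  93  81  76  73
   65  55]
 [ 63  70  76  82  99 128 154 168 169 163 154 148 142 131 113  91  80  73
   66  55]
 [ 62  70  77  93 126 166 197 214 214 200 180 161 151 144 127 105  85  75
   67  56]
 [ 62  71  82 111 159 202 225 232 233 227 211 184 163 151 139 117  92  76
   67  56]
 [ 62  73  90 132 186 223 233 237 238 236 228 207 176 157 144 122  95  77
   68  58]
 [ 62  74  99 149 202 229 236 237 238 238 234 220 187 160 144 121  95  78
   68  58]
 [ 61  73 100 151 205 230 236 238 238 238 235 223 191 159 137 114  90  77
   69  57]
 [ 60  70  95 143 198 228 236 237 238 238 234 220 185 151 127 103  84  76
   67  58]
 [ 59  70  88 128 181 220 231 236 237 237 231 210 170 136 112  91  80  76
   69  58]
 [ 60  69  81 105 148 188 213 223 226 225 216 185 147 115  94  82  77  74
   70  59]
 [ 58  67  76  87 110 138 162 176 181 180 167 143 114  94  82  77  76  75
   70  61]
 [ 56  65  73  78  84  96 109 119 122 120 112 100  88  80  77  76  76  75
   70  60]]
[[253 253 253 253 253 253 253 253 253 253 253 253 253 253]
 [253 253 253 253 25
[... 4498 characters left out ...]
205 193 206 206 204 202]
 [196 202 185 175 229 251 254 253 253 254 253 238 190 188 205 207 204 201]
 [194 201 182 149 184 236 250 252 252 249 235 192 154 176 202 206 204 201]
 [193 201 182 128 121 167 198 210 209 196 163 122 109 153 193 204 202 196]
 [192 200 184 125  80  93 113 121 121 114  95  76  84 134 183 194 190 179]
 [190 201 188 141  84  63  66  71  72  72  71  70  79 122 165 169 160 147]
 [188 202 199 167 110  67  62  66  68  69  71  71  76 107 139 139 131 122]
 [188 202 205 183 125  72  64  68  70  71  72  72  75  94 119 125 122 116]
 [187 202 207 187 128  72  64  67  70  71  73  72  74  89 113 122 123 115]
 [186 202 208 188 127  73  63  68  70  70  72  72  73  90 113 122 123 118]]
```

Run:
```python
from h import *
np.set_printoptions(precision=4,suppress=True)
for n,a,b,z in [("rod",(290.3,221.7),(269.45,243.9),.16),("bore",(370.2,180.9),(371.0,229.0),.09),("knob",(232,162.2),(280.35,155.4),.14)]:
    print(n,plane('scene',*a,z),plane('top',*b,z),*tri(a,b))
s=cv2.imread("pics/scene0.png");t=cv2.imread("pics/top0.png")
# stand top and housing top corners, large crops
def c(img,u,v,w):
    return cv2.resize(img[v-w:v+w,u-w:u+w],(395,395),interpolation=cv2.INTER_CUBIC)
cv2.imwrite("pics/c2.png",np.hstack([c(s,360,188,36),c(t,370,220,36)]))
from bench import *
o=get_obs(); print(R.from_rotvec(o['orientation']).as_matrix())
```

```text
rod [0.4431 0.0352 0.16  ] [0.4451 0.0335 0.16  ] [0.445  0.0336 0.1574] 6.478142543082561e-05
bore [ 0.4812 -0.2319  0.09  ] [ 0.4845 -0.2336  0.09  ] [ 0.484  -0.2347  0.0867] 0.0013637855021756803
knob [0.6745 0.0047 0.14  ] [0.6717 0.0082 0.14  ] [0.6707 0.0077 0.1438] 0.0011002154638505705
[[-0.9009 -0.0008  0.434 ]
 [-0.434   0.0015 -0.9009]
 [ 0.0001 -1.     -0.0017]]
```

View pics/c2.png

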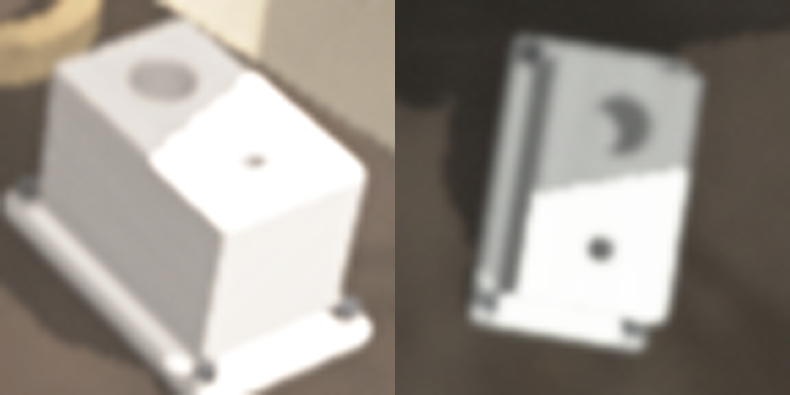

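Triangulated positions: rod top (0.445, 0.034, 0.157) against an expected z of 0.160, bore (0.484, -0.234, 0.087) against 0.090, and knob (0.671, 0.008, 0.144) against 0.140. All agree within the calibration error. I'll move toward the rod with the jaws turned along x, away from the big rod.

```bash
python3 -m jog '[[[-10,0,-7],-0.18,-1],[[-20,0,-14],-0.36,-1],[[-29.3,0,-20],-0.54,-1],[[-29.3,0,-20],-0.6,-1],[[-29.3,0,-20],-0.6,-1],[[-29.3,0,-20],-0.6,-1],[[-29.3,0,-20],-0.6,-1],[[-29.3,0,-20],-0.6,-1]]' 40
python3 - <<'E'
from h import *
o=get_obs();np.set_printoptions(precision=4,suppress=True)
M=R.from_rotvec(o['orientation']).as_matrix();print(o['clock'],o['tcp_pos'],o['joints'],o['contact_force'],"\n",M)
print(M.T@(np.array([.445,.034,.404])-o['tcp_pos'])*100, "ang",np.arctan2(M[1,2],M[0,2]))
E
```

```text
clock: 1.1
tcp_pos: [0.4697, -0.3014, 0.4044]
orientation: [-0.916, 1.583, -1.583]
contact_force: [-1.7, 1.2, 0.7]
grip_width: 0.0857
1.1 [ 0.4697 -0.3014  0.4044] [ 0.6513  0.2985 -0.2351  1.8259  0.0808  1.027  -0.1381] [-1.6715  1.1948  0.722 ] 
 [[-0.499  -0.0008  0.8666]
 [-0.8666 -0.0003 -0.499 ]
 [ 0.0006 -1.     -0.0006]]
[-27.8342   0.0358 -18.8743] ang -0.5224543002022982
```

```bash
python3 -m jog '[[[-14,0,-9.4],-0.18,-1],[[-27.8,0,-18.9],-0.36,-1],[[-27.8,0,-18.9],-0.522,-1],[[-27.8,0,-18.9],-0.522,-1],[[-27.8,0,-18.9],-0.522,-1],[[-27.8,0,-18.9],-0.522,-1],[[-27.8,0,-18.9],-0.522,-1],[[-27.8,0,-18.9],-0.522,-1]]'
python3 - <<'E'
from h import *
o=get_obs();np.set_printoptions(precision=4,suppress=True)
M=R.from_rotvec(o['orientation']).as_matrix();print(o['clock'],o['tcp_pos'],o['joints'],o['contact_force'],"\n",M)
for n in("scene","top"):
    f=grab_frame(n); cv2.imwrite(f"pics/{n}1.png",f["image"])
E
```

```text
clock: 2.1
tcp_pos: [0.4451, 0.0324, 0.4045]
orientation: [-1.208, 1.211, -1.212]
contact_force: [0.0, 0.1, 1.3]
grip_width: 0.0853
2.1 [0.4451 0.0324 0.4045] [ 0.3022  0.138  -0.5538  2.046   0.0879  0.9803 -0.2996] [0.0049 0.1431 1.2721] 
 [[-0.0031 -0.0003  1.    ]
 [-1.     -0.0007 -0.0031]
 [ 0.0007 -1.     -0.0003]]
```

View pics/scene1.png

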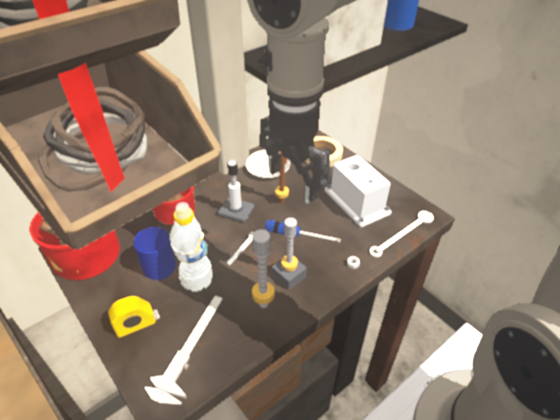

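View pics/top1.png

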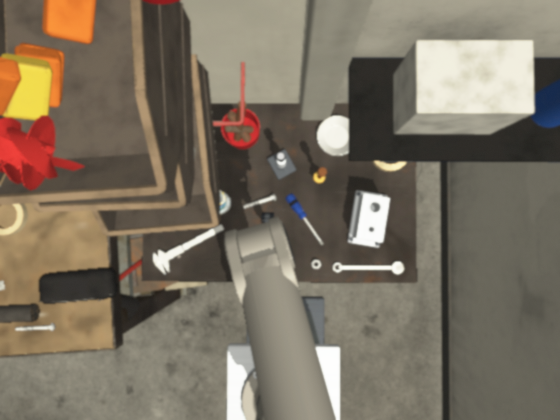

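The gripper hangs above the rod, which still stands at (290,245) with its top at (290,222). Descending with the jaws open around the head.

```bash
python3 -m jog '[[[-0.1,4,0],0,-1],[[-0.1,7,0],0,-1],[[-0.1,9,0],0,-1],[[-0.1,10.4,0],0,-1],[[-0.1,10.4,0],0,-1],[[-0.1,10.4,0],0,-1]]'
python3 - <<'E'
from h import *
f=grab_frame("scene"); cv2.imwrite("pics/s2.png",cv2.resize(f["image"][130:320,200:400],None,fx=3,fy=3,interpolation=cv2.INTER_CUBIC))
E
```

```text
clock: 2.95
tcp_pos: [0.4453, 0.0352, 0.3013]
orientation: [-1.208, 1.209, -1.21]
contact_force: [0.4, -0.1, -0.5]
grip_width: 0.0856
```

View pics/s2.png

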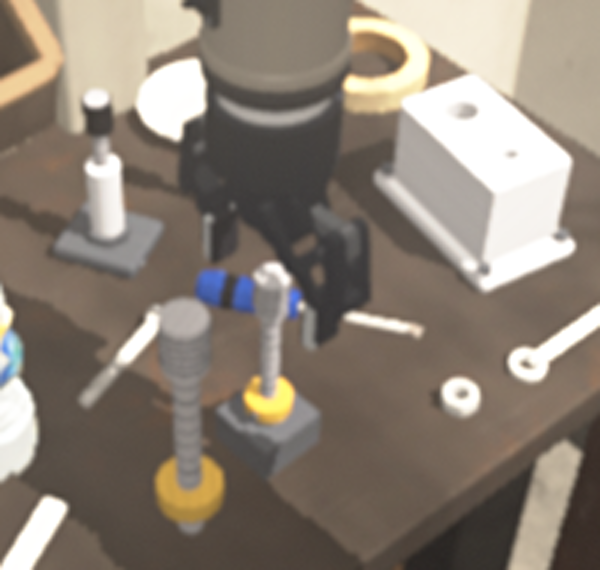

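The rod head at crop (270,285) sits midway between the fingers, at (220,245) and (322,335). Closing.

```bash
python3 -m jog '[[[0,0,0],0,1],[[0,0,0],0,1],[[0,0,0],0,1],[[0,0,0],0,1],[[0,0,0],0,1],[[0,0,0],0,1]]' 60;python3 -m jog '[[[0,0,0],0,1],[[0,0,0],0,1]]'
python3 - <<'E'
from h import *
f=grab_frame("scene"); cv2.imwrite("pics/s3.png",cv2.resize(f["image"][130:320,200:400],None,fx=3,fy=3,interpolation=cv2.INTER_CUBIC))
o=get_obs();print(o['moment'],o['tcp_pos'])
E
```

```text
clock: 3.75
tcp_pos: [0.4449, 0.0354, 0.3009]
orientation: [-1.209, 1.209, -1.209]
contact_force: [-2.0, -0.3, 5.9]
grip_width: 0.0205
clock: 4.0
tcp_pos: [0.4449, 0.0354, 0.3009]
orientation: [-1.209, 1.209, -1.209]
contact_force: [-0.9, 0.4, 5.7]
grip_width: 0.0204
[-0.04695388  0.49139083 -0.02985347] [0.44494944 0.03542012 0.30092646]
```

View pics/s3.png

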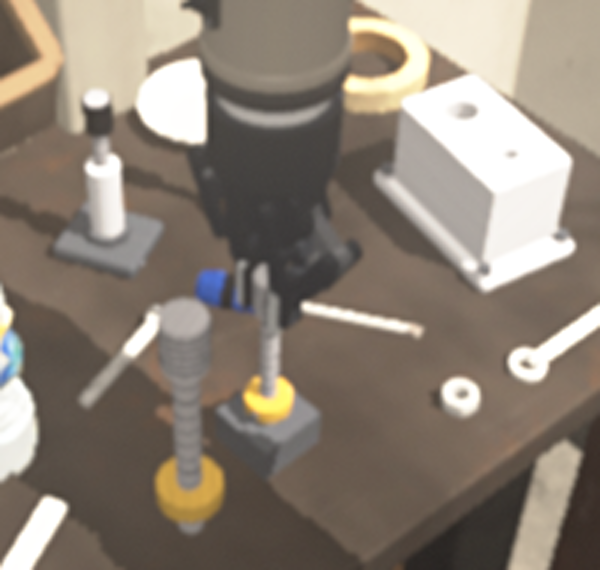

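Gripped, with the opening at 20.5 mm for the 22 mm head. Lifting straight up, slowly at first.

```bash
python3 -m jog '[[[0,-0.5,0],0,1],[[0,-1,0],0,1],[[0,-2,0],0,1],[[0,-3,0],0,1],[[0,-5,0],0,1],[[0,-8,0],0,1],[[0,-12,0],0,1],[[0,-12.5,0],0,1],[[0,-12.5,0],0,1],[[0,-12.5,0],0,1]]'
python3 - <<'E'
from h import *
for n in("scene","top"):
    f=grab_frame(n); cv2.imwrite(f"pics/{n}4.png",f["image"])
cv2.imwrite("pics/s4.png",cv2.resize(cv2.imread("pics/scene4.png")[60:310,190:410],None,fx=2.4,fy=2.4,interpolation=cv2.INTER_CUBIC))
E
```

```text
clock: 5.3
tcp_pos: [0.4444, 0.0352, 0.4246]
orientation: [-1.211, 1.211, -1.208]
contact_force: [-0.4, -0.6, -1.3]
grip_width: 0.0206
```

View pics/s4.png

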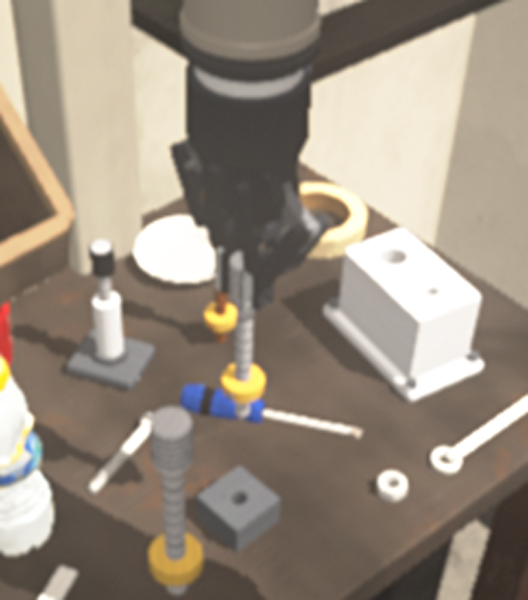

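Run:
```python
from h import *
t=cv2.imread("pics/top4.png")
cv2.imwrite("pics/t4.png",cv2.resize(t[170:270,320:420],None,fx=5.9,fy=5.9,interpolation=cv2.INTER_CUBIC))
g=cv2.cvtColor(t,cv2.COLOR_BGR2GRAY)
print(g[222:238,364:380]); 
g=cv2.cvtColor(cv2.imread("pics/scene4.png"),cv2.COLOR_BGR2GRAY)
print(g[174:188,362:380])
```

```text
[[251 251 251 251 251 251 251 251 251 251 251 251 251 252 252 252]
 [251 250 250 251 251 251 251 251 251 251 251 251 251 252 252 251]
 [251 251 251 251 251 251 251 251 251 251 251 251 251 252 252 251]
 [251 251 251 251 251 249 247 247 248 250 250 251 251 252 252 252]
 [251 251 251 250 248 240 229 227 233 242 248 250 251 252 252 252]
 [251 251 251 249 241 216 179 171 188 219 239 249 251 252 252 251]
 [251 251 250 247 230 178 130 122 140 182 228 247 251 252 252 251]
 [251 251 250 247 225 164 114 105 123 168 224 246 251 252 252 252]
 [251 251 251 248 232 183 135 123 140 184 230 248 251 252 252 252]
 [251 251 251 250 243 223 191 176 189 221 242 250 252 252 252 251]
 [251 251 251 251 249 244 236 231 234 243 248 251 252 252 252 251]
 [251 251 251 252 251 250 249 248 248 249 251 252 252 252 252 251]
 [251 251 252 252 252 251 251 251 251 251 251 252 252 252 252 251]
 [251 251 252 252 252 251 252 252 251 251 251 252 252 252 252 251]
 [251 251 252 252 252 252 252 252 251 251 252 252 252 252 252 251]
 [251 251 252 252 252 252 252 252 251 251 252 252 252 252 252 251]]
[[255 255 255 255 255 255 2
[... 323 characters left out ...]
255 255 255 255 255 255]
 [255 255 255 255 255 255 255 254 253 255 255 255 255 255 255 255 255 255]
 [255 255 255 255 255 255 249 234 224 230 248 255 255 255 255 255 255 255]
 [255 255 255 255 255 253 239 214 195 203 237 255 255 255 255 255 255 255]
 [255 255 255 255 255 255 249 236 227 237 253 255 255 255 255 255 255 255]
 [255 255 255 255 255 255 255 255 255 255 255 255 255 255 255 255 255 255]
 [255 255 255 255 255 255 255 255 255 255 255 255 255 255 255 255 255 255]
 [255 255 255 255 255 255 255 255 255 255 255 255 255 255 255 255 255 255]
 [255 255 255 255 255 255 255 255 255 255 255 255 255 255 255 255 255 255]
 [255 255 255 255 255 255 255 255 255 255 255 255 255 255 255 255 255 255]]
```

View pics/t4.png

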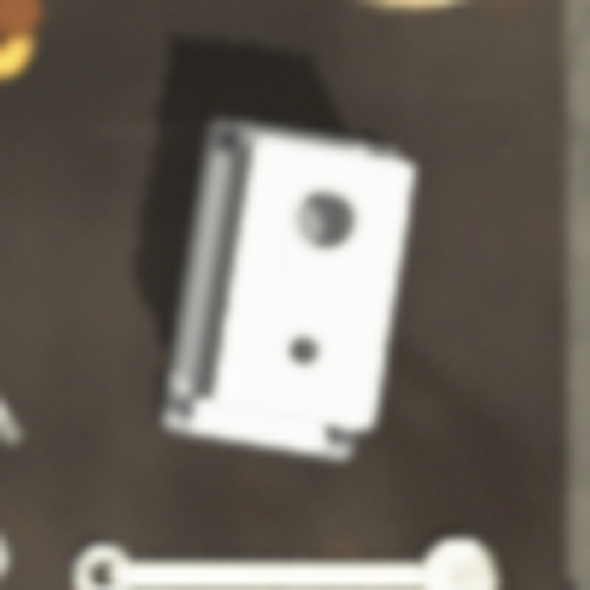

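The rod hangs vertically, and the stand's hole is now empty at crop (240,497). Housing top-face corners in the top crop predict the narrow bore at (303.7,350), and I see it at (303,350), so the fix is consistent. Before moving I'll check the shelf's clearance.

Run:
```python
from h import *
np.set_printoptions(precision=4,suppress=True)
print(tri((300,95),(349,160)),tri((465,27),(560,160)))
t=(371.03,228.98); print(plane('top',*t,.09)-plane('top',269.45,243.9,.16), plane('top',*t,.09))
o=get_obs();M=R.from_rotvec(o['orientation']).as_matrix()
tgt=np.array([.4839,-.2317,o['tcp_pos'][2]]);print(M.T@(tgt-o['tcp_pos'])*100,"\n",M)
```

```text
(array([ 0.6401, -0.1518,  0.2612]), np.float64(0.002478848907838507)) (array([ 0.6145, -0.6304,  0.2898]), np.float64(0.06074711366042359))
[ 0.0394 -0.2671 -0.07  ] [ 0.4846 -0.2336  0.09  ]
[26.6945 -0.0086  3.9335] 
 [[ 0.0001 -0.0023  1.    ]
 [-1.     -0.      0.0001]
 [ 0.     -1.     -0.0023]]
```

```bash
python3 -m jog '[[[5,0,0.7],0,1],[[10,0,1.5],0,1],[[15,0,2.2],0,1],[[20,0,3],0,1],[[24,0,3.6],0,1],[[26.7,0,3.93],0,1],[[26.7,0,3.93],0,1],[[26.7,0,3.93],0,1],[[26.7,0,3.93],0,1]]'
python3 - <<'E'
from h import *
np.set_printoptions(precision=4,suppress=True)
for n in("scene","top"):
    f=grab_frame(n); cv2.imwrite(f"pics/{n}5.png",f["image"])
cv2.imwrite("pics/s5.png",cv2.resize(cv2.imread("pics/scene5.png")[80:240,280:440],None,fx=3.7,fy=3.7,interpolation=cv2.INTER_CUBIC))
o=get_obs();M=R.from_rotvec(o['orientation']).as_matrix()
tgt=np.array([.4839,-.2317,o['tcp_pos'][2]]);print(o['tcp_pos'],M.T@(tgt-o['tcp_pos'])*100,"\n",M)
E
```

```text
clock: 6.52
tcp_pos: [0.4843, -0.2303, 0.4255]
orientation: [-1.21, 1.208, -1.207]
contact_force: [0.3, -0.2, -0.4]
grip_width: 0.0196
[ 0.4843 -0.2307  0.4258] [ 0.1049 -0.     -0.0376] 
 [[ 0.0016  0.      1.    ]
 [-1.      0.0001  0.0016]
 [-0.0001 -1.      0.    ]]
```

View pics/s5.png

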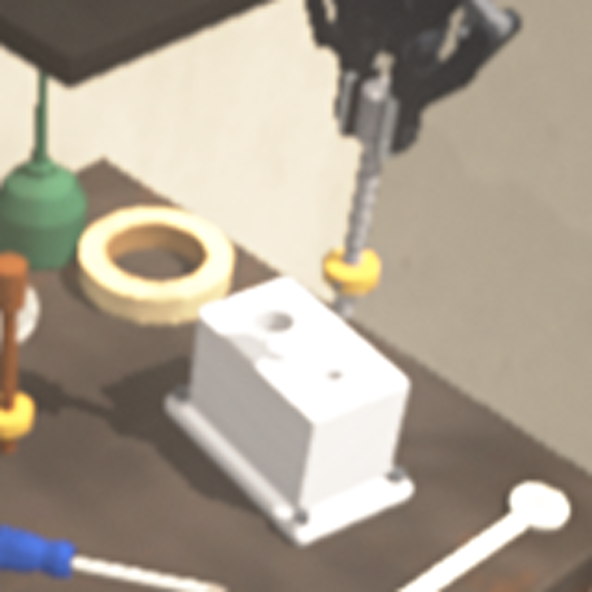

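Run:
```python
from h import *
np.set_printoptions(precision=2,suppress=True)
o=get_obs();print(o['grip_width'],o['moment'],o['contact_force'])
b=np.array([.4846,-.2336,0]);b2=np.array([.4839,-.2331,0])
for z in (.1345,.164,.2545,.2845): print(z,(proj('scene',b2+[0,0,z])-[280,80])*3.7+1.35)
print('bore',(proj('scene',b2+[0,0,.09])-[280,80])*3.7+1.35)
s=cv2.imread("pics/scene5.png"); 
cv2.imwrite("pics/s6.png",cv2.resize(s[90:185,340:410],None,fx=6,fy=6,interpolation=cv2.INTER_CUBIC))
```

```text
0.020606111733304195 [0.05 0.03 0.03] [-0.5  -0.43 -1.82]
0.1345 [344.14 313.54]
0.164 [351.83 272.93]
0.2545 [377.67 136.61]
0.2845 [387.06  87.04]
bore [333.13 371.63]
```

View pics/s6.png

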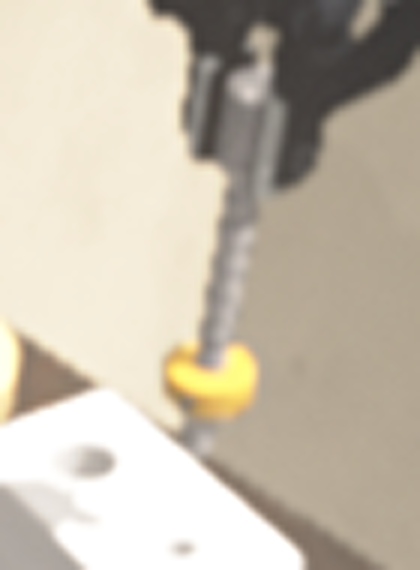

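Run:
```python
from h import *
np.set_printoptions(precision=2,suppress=True,linewidth=160)
g=cv2.cvtColor(cv2.imread("pics/scene5.png"),cv2.COLOR_BGR2GRAY)
print(g[104:168:3,364:396])
g=cv2.cvtColor(cv2.imread("pics/scene4.png"),cv2.COLOR_BGR2GRAY)
print('s4',proj('scene',np.array([.4444,.0333,0])+np.array([0,0,1])*np.array([.1337,.163,.2537,.2837])[:,None]))
cv2.imwrite("pics/s7.png",cv2.resize(cv2.imread("pics/scene4.png")[150:245,260:330],None,fx=6,fy=6,interpolation=cv2.INTER_CUBIC))
```

```text
[[234 235 235 235 237 237 224 156 117 129 113  80  69 100 146 174 190 199 192 178 148 102  71  66  65  66  65  66  64  65  65  66]
 [236 236 236 237 237 227 160 110 130 132 100  71  76  98 113 125 140 153 146 131 132 138 128 101  74  65  65  65  66  63  64  73]
 [236 235 236 236 237 225 157 121 130 115  83  71  86 108 121 123 124 124 117 114 135 148 136 101  72  66  68  68  69  95 137 163]
 [236 236 235 235 236 237 228 181 138  98  73  78 101 118 125 130 131 124 114 131 146 142 117  86  69  70  70  70  74 109 152 168]
 [236 236 236 237 237 236 232 211 165 134 129 129 126 126 130 131 127 119 123 141 147 131  96  73  73  79  80  80 109 148 165 168]
 [236 236 236 236 235 234 234 232 232 232 234 233 228 198 159 143 133 122 138 156 154 118  79  70  74  86 110 139 159 167 168 167]
 [237 237 237 236 235 234 233 233 233 233 233 232 220 167 130 131 133 129 144 162 160 152 149 151 160 165 168 168 167 169 168 168]
 [237 236 236 235 234 234 233 234 234 233 232 229 206 161 138 139 142 136 138 157 168 169 169 169 168 168 168 168 169 169 169 168]
 [236 235 234 233 233 233 233 233 233 233 232 218 16
[... 1154 characters left out ...]
58 184 204 217 223 226 226 226 227 226 223 213 189 172 169 169 169 169 169 170 171 170 169 168 168 168]
 [223 230 234 236 232 210 163 141 150 164 174 183 190 197 196 186 177 175 172 171 171 172 172 172 172 171 170 170 170 169 169 170]
 [255 251 220 191 191 192 164 144 149 156 158 160 167 172 174 172 172 174 174 173 172 171 172 172 172 172 171 170 169 170 171 170]
 [255 255 255 255 255 239 188 158 168 186 195 185 177 176 175 174 173 174 174 175 173 173 174 173 173 173 173 174 173 172 172 172]
 [255 255 255 255 255 255 255 255 253 205 146 131 140 151 165 174 176 176 175 175 174 174 174 173 175 174 173 173 174 174 173 174]]
s4 [[290.33 230.78]
 [290.68 219.65]
 [291.87 181.32]
 [292.31 167.17]]
```

View pics/s7.png

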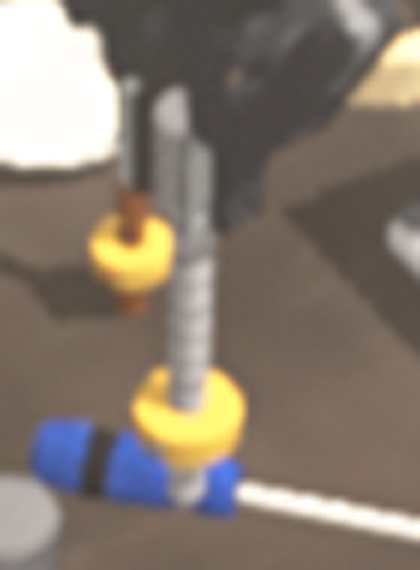

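The rod hangs vertically to within measurement. I'll go down until the tip is about 8 mm above the face, then compare the tip with the bore directly.

```bash
python3 -m jog '[[[0.1,1.5,0],0,1],[[0.1,3,0],0,1],[[0.1,3.6,0],0,1],[[0.1,3.6,0],0,1],[[0.1,3.6,0],0,1]]'
python3 - <<'E'
from h import *
np.set_printoptions(precision=4,suppress=True)
o=get_obs();print(o['tcp_pos'],o['contact_force'],R.from_rotvec(o['orientation']).as_matrix())
f=grab_frame("scene");cv2.imwrite("pics/scene6.png",f["image"])
cv2.imwrite("pics/s8.png",cv2.resize(f["image"][110:205,330:420],None,fx=6.2,fy=6.2,interpolation=cv2.INTER_CUBIC))
f=grab_frame("top");cv2.imwrite("pics/top6.png",f["image"])
E
```

```text
clock: 7.25
tcp_pos: [0.4844, -0.2327, 0.39]
orientation: [-1.209, 1.209, -1.21]
contact_force: [1.2, 0.4, -1.2]
grip_width: 0.0204
[ 0.4844 -0.2327  0.39  ] [ 1.1851  0.4293 -1.1926] [[-0.      0.0005  1.    ]
 [-1.     -0.0001 -0.    ]
 [ 0.0001 -1.      0.0005]]
```

View pics/s8.png

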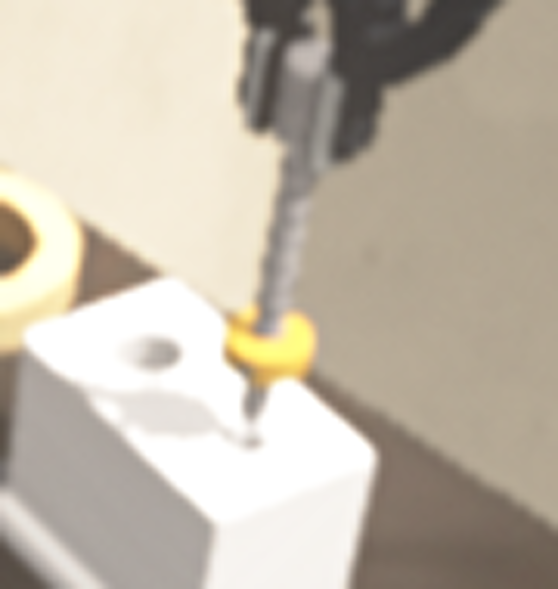

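View pics/top6.png

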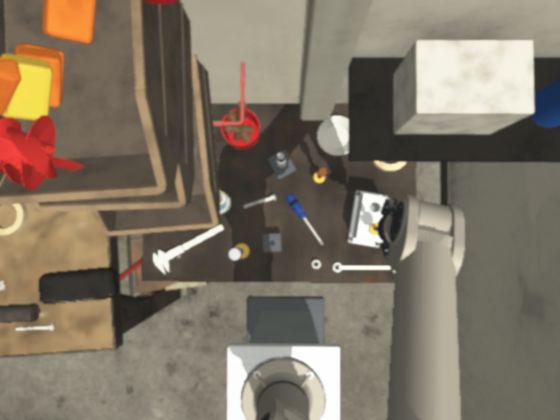

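Run:
```python
from h import *
np.set_printoptions(precision=2,suppress=True,linewidth=170)
s=cv2.imread("pics/scene6.png");t=cv2.imread("pics/top6.png")
a=cv2.resize(s[155:190,352:392],(400,350),interpolation=cv2.INTER_CUBIC);b=cv2.resize(t[210:245,350:390],(400,350),interpolation=cv2.INTER_CUBIC)
cv2.imwrite("pics/s9.png",np.hstack([a,b]))
g=cv2.cvtColor(s,cv2.COLOR_BGR2GRAY);print(g[168:187,362:382])
B=np.array([.4845,-.2336,0])
print(proj('scene',B+np.array([0,0,1])*np.array([.09,.099,.126])[:,None]),proj('top',B+np.array([0,0,.14])))
```

```text
[[255 255 255 255 215 154 141 162 190 210 220 223 224 225 226 224 219 199 177 171]
 [255 255 255 255 254 216 154 133 151 171 183 191 197 202 207 209 200 175 155 162]
 [255 255 255 255 255 255 230 160 143 160 174 183 193 205 213 206 182 149 132 145]
 [255 255 255 255 255 255 255 212 154 160 172 196 227 243 248 238 194 140 120 129]
 [255 255 255 255 255 255 255 226 158 154 164 214 255 255 255 255 247 188 137 120]
 [255 255 255 255 255 255 255 209 150 148 163 229 255 255 255 255 255 253 200 139]
 [247 255 255 255 255 255 254 185 144 153 180 243 255 255 255 255 255 255 254 201]
 [232 246 255 255 255 255 252 178 144 163 207 254 255 255 255 255 255 255 255 255]
 [228 232 246 255 255 255 254 192 155 184 233 255 255 255 255 255 255 255 255 255]
 [228 228 234 251 255 255 255 222 187 219 253 255 255 255 255 255 255 255 255 255]
 [228 228 229 239 251 254 255 243 224 240 255 255 255 255 255 255 255 255 255 255]
 [230 235 240 233 229 241 250 244 230 241 255 255 255 255 255 255 255 255 255 255]
 [248 252 255 249 230 232 238 227 215 220 246 255 255 255 255 255 255 255 255 255]
 [255 255 255 255 250 242 233 213 191 201 237 255 255 255 255 255 255 255 255 255]
 [255 255 255 255 255 255 249 235 226 237 253 255 255 255 255 255 255 255 255 255]
 [255 255 255 255 255 255 255 255 255 255 255 255 255 255 255 255 255 255 255 255]
 [255 255 255 255 255 255 255 255 255 255 255 255 255 255 255 255 255 255 255 255]
 [255 255 255 255 255 255 255 255 255 255 255 255 255 255 255 255 255 255 255 255]
 [255 255 255 255 255 255 255 255 255 255 255 255 255 255 255 255 255 255 255 255]]
[[369.63 179.85]
 [370.21 176.75]
 [372.02 167.23]] [374.78 228.96]
```

View pics/s9.png

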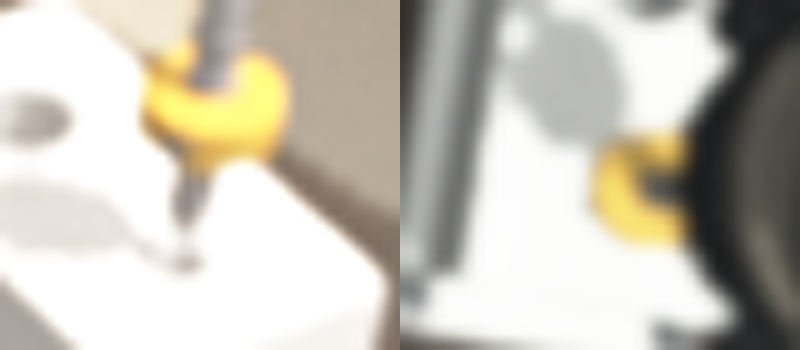

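Run:
```python
from h import *
np.set_printoptions(precision=2,suppress=True,linewidth=170)
t=cv2.imread("pics/top6.png").astype(float)
# yellow: blue channel low vs white face
b=t[:,:,0]; print(b[218:240,364:386].astype(int)); 
r=t[:,:,2]; print(r[218:240,364:386].astype(int))
```

```text
[[185 183 182 183 183 184 185 190 213 240 250 252 252 252 250 237 194 129  73  42  39  50]
 [184 182 183 183 183 184 185 188 209 238 250 252 252 251 244 212 141  80  44  35  43  57]
 [184 183 182 183 183 184 185 189 211 238 250 251 251 247 229 170  99  50  35  37  48  63]
 [187 183 182 182 184 184 185 191 214 236 246 248 247 234 190 123  66  35  33  40  55  67]
 [193 184 182 183 184 184 182 188 207 223 228 230 225 196 138  79  42  32  37  45  58  69]
 [215 194 189 187 186 182 172 164 166 170 168 170 167 140  92  50  32  33  39  50  63  71]
 [236 222 217 212 200 177 153 129 114 108 107 113 116  98  66  38  32  34  41  53  65  73]
 [248 244 242 238 221 175 132 105  86  78  79  86  90  79  53  34  32  34  42  54  68  74]
 [251 251 250 247 227 168 118  97  84  76  75  78  78  67  46  33  31  36  43  55  70  74]
 [252 252 251 248 226 160 114 101  91  81  76  77  73  58  42  31  31  37  44  56  68  74]
 [252 252 251 248 223 158 116 107  99  89  83  79  72  56  39  31  32  36  44  56  69  74]
 [252 252 251 246 219 153 116 111 107  99  94  88  78  62  43  32  31  36  42  56  70  75]
 [252 25
[... 2205 characters left out ...]
9 244 248 249 248 246 237 201 124  57  31  30  40  60  82  97]
 [253 253 253 253 252 250 245 243 246 249 250 249 245 217 136  61  32  31  39  54  82 103]
 [253 253 253 253 253 252 251 248 248 249 251 251 247 225 150  79  39  30  35  49  76 105]
 [253 253 253 253 253 253 253 252 251 251 252 252 250 237 185 114  60  33  30  44  69  98]
 [253 253 253 253 253 253 253 253 253 253 253 253 252 248 223 157  86  40  31  37  58  86]
 [253 253 253 253 253 253 253 253 253 253 253 253 253 251 241 197 119  60  34  36  48  74]
 [252 252 253 253 253 253 253 253 253 253 253 253 253 253 249 229 169 104  58  37  41  62]
 [251 251 251 251 251 252 252 252 252 253 253 253 253 253 252 246 224 168 106  59  40  50]]
```

Run:
```python
from h import *
np.set_printoptions(precision=2,suppress=True,linewidth=170)
for z in (.127,.139): print(proj('top',[.4845,-.2336+.016,z]),proj('top',[.4845+.016,-.2336,z]),proj('top',[.4845-.016,-.2336,z]))
# top-face edges in the un-occluded top view, profile lines
t=cv2.imread("pics/top4.png");g=cv2.cvtColor(t,cv2.COLOR_BGR2GRAY)
for r in (205,215,225,235): print(r,g[r,348:392])
for c in (364,370,376): print(c,g[184:250,c])
```

```text
[367.54 228.93] [373.76 222.76] [373.78 235.19]
[368.41 228.91] [374.69 222.68] [374.71 235.25]
205 [ 43  44  44  45  65 102 142 168 170 149 120 110 137 197 239 250 252 252 251 251 248 240 218 185 163 141 119 107 104 108 127 173 223 244 250 251 251 251 251 248 224 149
  90  74]
215 [ 47  45  55  86 125 158 169 155 129 110 120 171 229 248 251 252 251 251 251 250 250 251 251 251 251 251 252 251 251 252 252 252 251 251 251 251 251 249 234 179 112  77
  72  72]
225 [ 50  71 111 148 166 162 138 114 111 152 219 246 251 252 252 251 251 251 251 251 251 249 247 247 248 250 250 251 251 252 252 252 251 251 251 250 242 204 130  78  69  71
  72  73]
235 [109 159 193 192 160 124 110 130 187 236 250 252 253 252 252 251 251 251 252 252 252 251 252 252 251 251 251 252 252 252 252 251 251 251 247 227 163  99  71  66  66  65
  63  64]
364 [ 40  40  39  40  40  42  62 109 162 210 234 244 247 248 249 250 250 251 251 251 251 252 252 252 252 252 252 252 252 251 251 251 251 251 251 251 251 251 251 251 251 251
 251 251 251 251 251 251 251 251 251 251 251 251 250 249 250 251 251 248 230 168 103  74  71  71]
370 [ 42  40  41  40  39  42  44  63 109 168 221 244 250 251 251 251 250 250 247 240 228 218 211 211 217 225 236 244 249 251 251 251 251 251 251 251 251 251 251 251 251 247
 229 179 130 114 135 191 236 249 251 252 252 252 251 250 248 249 251 251 249 232 170 103  72  69]
376 [ 63  60  57  53  48  45  43  44  63 109 169 222 245 250 251 251 250 240 207 152 115 104 103 104 104 105 117 162 223 246 251 251 252 251 251 251 251 251 251 251 251 251
 251 251 251 251 251 252 252 252 252 252 252 252 252 252 248 226 170 133 144 179 189 153  98  72]
```

```bash
cat > face.py <<'E'
from h import *
np.set_printoptions(precision=4,suppress=True,linewidth=170)
img=cv2.imread("pics/scene4.png").astype(np.float32)
C=dict(FL=(334,163.2),FR=(357.4,155.2),NR=(390.5,184.2),NL=(364.7,193.9))
C={k:np.array(v) for k,v in C.items()}
cen=sum(C.values())/4
def line(a,b,ch=0):
    a,b=C[a],C[b];d=(b-a)/np.linalg.norm(b-a);n=np.array([-d[1],d[0]])
    if n@(cen-a)>0:n=-n
    pts=[]
    for f in np.linspace(.15,.85,15):
        p=a+f*(b-a); s=np.arange(-4,4.01,.1)
        q=(p+s[:,None]*n).astype(np.float32)
        pr=cv2.remap(img[:,:,ch],q[:,0][:,None],q[:,1][:,None],cv2.INTER_LINEAR).ravel()
        gr=-np.gradient(cv2.GaussianBlur(pr[:,None],(1,9),0).ravel())
        gr=np.clip(gr,0,None); i=gr.argmax(); w=slice(max(0,i-12),i+13); s0=(gr[w]*s[w]).sum()/gr[w].sum()
        pts.append(p+s0*n)
    pts=np.array(pts,np.float32); vx,vy,x,y=cv2.fitLine(pts,cv2.DIST_HUBER,0,.01,.01).ravel()
    res=np.abs((pts-[x,y])@[-vy,vx]); print('res',res.mean(),res.max())
    return np.cross([x,y,1],[x+vx,y+vy,1])
L=line('FL','NL');B=line('FL','FR');Rr=line('FR','NR');N=line('NL','NR')
X=lambda a,b:(lambda p:p[:2]/p[2])(np.cross(a,b))
P=np.array([X(L,B),X(B,Rr),X(Rr,N),X(N,L)]);print(P)
W=np.array([plane('scene',*p,.09) for p in P]);print(W)
print('sides',[np.linalg.norm(W[i]-W[(i+1)%4])*1000 for i in range(4)])
H=cv2.getPerspectiveTransform(np.float32([[60,35],[60,-35],[-60,-35],[-60,35]]),P.astype(np.float32))
q=cv2.perspectiveTransform(np.float32([[[-30,0],[30,0],[0,0]]]),H)[0];print(q)
for p in q: print(plane('scene',*p,.09))
E
python3 face.py
```

```text
res 0.06607116 0.17110157
res 0.09789405 0.34199572
res 0.06278635 0.21128368
res 0.28215998 3.3482327
[[331.6293 163.0637]
 [357.3363 153.6515]
 [392.0516 183.3608]
 [364.6564 194.7171]]
[[ 0.5818 -0.2091  0.09  ]
 [ 0.5697 -0.2826  0.09  ]
 [ 0.445  -0.2637  0.09  ]
 [ 0.457  -0.1883  0.09  ]]
sides [np.float64(74.47906899924753), np.float64(126.20159112223736), np.float64(76.36692984899635), np.float64(126.52739771548002)]
[[369.4312 180.6919]
 [352.512  165.3914]
 [360.7583 172.8488]]
[ 0.4828 -0.2311  0.09  ]
[ 0.5452 -0.241   0.09  ]
[ 0.5142 -0.2361  0.09  ]
```

Fitting the face outline gives the bore centre at scene pixel (369.4,180.7). The dark spot at (370.2,180.9) is shaded to one side. So I shift +1.4 mm in y and then lower carefully, watching the force.

```bash
python3 -m jog '[[[-0.14,0,-0.02],0,1],[[-0.14,0.5,-0.02],0,1],[[-0.14,0.65,-0.02],0,1],[[-0.14,0.8,-0.02],0,1],[[-0.14,0.8,-0.02],0,1]]'; python3 -m jog '[[[0,0.1,0],0,1],[[0,0.2,0],0,1],[[0,0.2,0],0,1]]'
```

```text
clock: 7.98
tcp_pos: [0.484, -0.2313, 0.3816]
orientation: [-1.209, 1.209, -1.209]
contact_force: [-1.2, 0.3, -2.1]
grip_width: 0.0202
clock: 8.35
tcp_pos: [0.4839, -0.2312, 0.3796]
orientation: [-1.209, 1.209, -1.209]
contact_force: [-0.3, 0.4, -1.4]
grip_width: 0.0205
```

```bash
python3 -m jog '[[[0,0.15,0],0,1],[[0,0.3,0],0,1],[[0,0.3,0],0,1]]'; python3 -m jog '[[[0,0.15,0],0,1],[[0,0.3,0],0,1],[[0,0.3,0],0,1]]'
```

```text
clock: 8.72
tcp_pos: [0.4839, -0.2312, 0.3765]
orientation: [-1.209, 1.209, -1.209]
contact_force: [0.3, -0.3, -1.2]
grip_width: 0.0204
clock: 9.1
tcp_pos: [0.4839, -0.2312, 0.3735]
orientation: [-1.209, 1.21, -1.209]
contact_force: [-0.0, 0.1, -1.8]
grip_width: 0.02
```

```bash
python3 -m jog '[[[0,0.2,0],0,1],[[0,0.4,0],0,1],[[0,0.6,0],0,1],[[0,0.8,0],0,1],[[0,1.0,0],0,1],[[0,1.2,0],0,1],[[0,1.2,0],0,1]]'
python3 - <<'E'
from h import *
f=grab_frame("scene");cv2.imwrite("pics/s10.png",cv2.resize(f["image"][110:205,330:420],None,fx=6.2,fy=6.2,interpolation=cv2.INTER_CUBIC))
print(get_obs()['moment'])
E
```

```text
clock: 9.98
tcp_pos: [0.4839, -0.2312, 0.3615]
orientation: [-1.209, 1.209, -1.209]
contact_force: [-1.3, 0.2, -2.3]
grip_width: 0.0205
[-0.02069505  0.07528162  0.01093182]
```

View pics/s10.png

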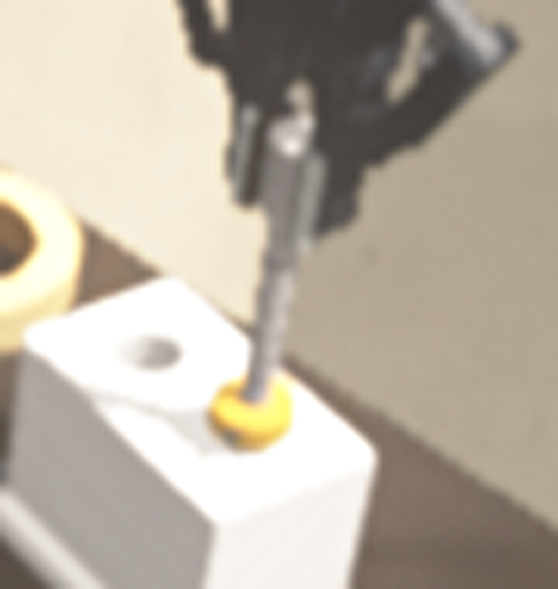

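The rod is in the bore and the collar at crop (250,412) is nearing the face. There is no side load. Continuing.

```bash
python3 -m jog '[[[0,0.15,0],0,1],[[0,0.3,0],0,1],[[0,0.45,0],0,1],[[0,0.6,0],0,1],[[0,0.75,0],0,1],[[0,0.9,0],0,1],[[0,1.05,0],0,1],[[0,1.2,0],0,1],[[0,1.35,0],0,1],[[0,1.5,0],0,1]]';python3 -m jog '[[[0,0.1,0],0,1],[[0,0.2,0],0,1],[[0,0.3,0],0,1]]'
```

```text
clock: 11.28
tcp_pos: [0.484, -0.2312, 0.3467]
orientation: [-1.209, 1.209, -1.209]
contact_force: [-2.7, 0.7, 3.5]
grip_width: 0.0203
clock: 11.65
tcp_pos: [0.484, -0.2313, 0.3436]
orientation: [-1.209, 1.209, -1.209]
contact_force: [-1.5, 0.4, 4.4]
grip_width: 0.0205
```

The collar landed and drags at about 4–5 N. Next I push on in 1 mm steps, each typed out, stopping the chain if the force rises.

```bash
cat > ok.sh <<'E'
python3 -c "
from bench import get_obs
import sys
o=get_obs();f=o['contact_force'];print(round(o['clock'],2),o['tcp_pos'][2].round(5),f.round(1));sys.exit(f[2]>8.5)"
E
python3 -m jog '[[[0,0.1,0],0,1],[[0,0.1,0],0,1]]' >/dev/null && sh ok.sh && python3 -m jog '[[[0,0.1,0],0,1],[[0,0.1,0],0,1]]' >/dev/null && sh ok.sh && python3 -m jog '[[[0,0.1,0],0,1],[[0,0.1,0],0,1]]'>/dev/null && sh ok.sh && python3 -m jog '[[[0,0.1,0],0,1],[[0,0.1,0],0,1]]'>/dev/null && sh ok.sh && python3 -m jog '[[[0,0.1,0],0,1],[[0,0.1,0],0,1]]'>/dev/null && sh ok.sh && python3 -m jog '[[[0,0.1,0],0,1],[[0,0.1,0],0,1]]'>/dev/null && sh ok.sh && python3 -m jog '[[[0,0.1,0],0,1],[[0,0.1,0],0,1]]'>/dev/null && sh ok.sh && python3 -m jog '[[[0,0.1,0],0,1],[[0,0.1,0],0,1]]'>/dev/null && sh ok.sh
```

```text
11.9 0.34256 [-0.4 -0.4  3. ]False
```

```bash
sed -i 's/sys.exit(f\[2\]>8.5)/sys.exit(int(f[2]>8.5))/' ok.sh
python3 -m jog '[[[0,0.1,0],0,1],[[0,0.1,0],0,1]]' >/dev/null && sh ok.sh && python3 -m jog '[[[0,0.1,0],0,1],[[0,0.1,0],0,1]]' >/dev/null && sh ok.sh && python3 -m jog '[[[0,0.1,0],0,1],[[0,0.1,0],0,1]]'>/dev/null && sh ok.sh && python3 -m jog '[[[0,0.1,0],0,1],[[0,0.1,0],0,1]]'>/dev/null && sh ok.sh && python3 -m jog '[[[0,0.1,0],0,1],[[0,0.1,0],0,1]]'>/dev/null && sh ok.sh && python3 -m jog '[[[0,0.1,0],0,1],[[0,0.1,0],0,1]]'>/dev/null && sh ok.sh && python3 -m jog '[[[0,0.1,0],0,1],[[0,0.1,0],0,1]]'>/dev/null && sh ok.sh && python3 -m jog '[[[0,0.1,0],0,1],[[0,0.1,0],0,1]]'>/dev/null && sh ok.sh
```

```text
12.15 0.3416 [-1.9 -0.7  2.3]
12.4 0.34061 [-0.5  0.8  3.4]
12.65 0.33962 [-1.  -0.2  2.8]
12.9 0.3386 [-1.7 -0.3  2.3]
13.15 0.33761 [-1.6 -0.7  2. ]
13.4 0.33715 [-1.7  0.8  6.9]
13.65 0.33702 [-4.2  0.5 12.6]
```

```bash
sh ok.sh
```

```text
13.65 0.33702 [-4.2  0.5 12.6]
```

```bash
python3 -m jog '[[[0,0.1,0],0,1],[[0,0.1,0],0,1],[[0,0.1,0],0,1]]' >/dev/null; sh ok.sh;  python3 -m jog '[[[0,0,0],0,1],[[0,0,0],0,1],[[0,0,0],0,1]]'>/dev/null; sh ok.sh
python3 - <<'E'
from h import *
f=grab_frame("scene");cv2.imwrite("pics/scene11.png",f["image"]);cv2.imwrite("pics/s11.png",cv2.resize(f["image"][110:205,330:420],None,fx=6.2,fy=6.2,interpolation=cv2.INTER_CUBIC))
print(get_obs()['moment'])
E
```

```text
14.03 0.33695 [-4.9  1.  18.7]
14.4 0.33693 [-5.1  0.9 20. ]
[0.33825112 1.67895885 0.01673557]
```

View pics/s11.png

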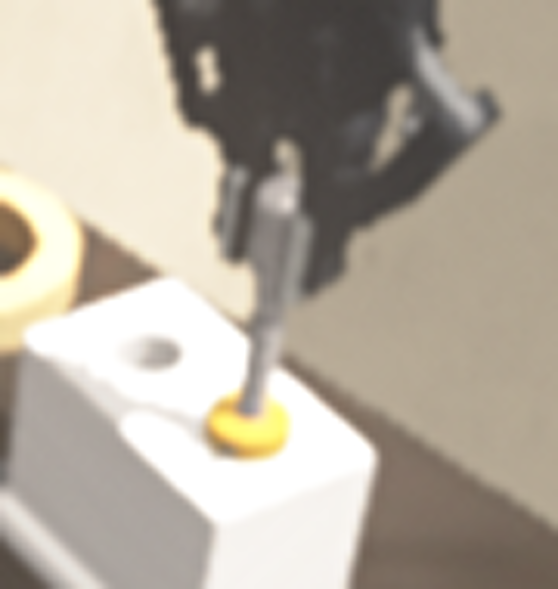

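It stops dead at TCP z 0.337 (20 N, no further sinking), with a 5 N side force. To rule out wedging, I'll ease the push, shift sideways to relieve it, and press again.

```bash
python3 -m jog '[[[0,-0.1,0],0,1],[[0,-0.15,-0.04],0,1],[[0,-0.15,-0.08],0,1],[[0,-0.15,-0.08],0,1]]' >/dev/null; sh ok.sh;  python3 -m jog '[[[0,0.05,0],0,1],[[0,0.1,0],0,1],[[0,0.1,0],0,1]]'>/dev/null; sh ok.sh; python3 -m jog '[[[0,0,-0.05],0,1],[[0,0,-0.05],0,1],[[0,0,-0.05],0,1]]'>/dev/null; sh ok.sh; python3 -m jog '[[[0.07,0,0],0,1],[[0.07,0,0],0,1]]'>/dev/null; sh ok.sh; python3 -m jog '[[[-0.14,0,0],0,1],[[-0.14,0,0],0,1]]'>/dev/null; sh ok.sh; python3 -c "
from bench import get_obs
o=get_obs();print(o['moment'],o['tcp_pos'],o['grip_width'])"
```

```text
14.95 0.33709 [-0.8  0.7  9. ]
15.32 0.33698 [-2.9  0.5 14.1]
15.7 0.337 [-3.1  0.9 14. ]
15.95 0.33698 [-2.4  1.  13.6]
16.2 0.33699 [-1.5 -0.  13.5]
[-0.02482404  0.75094035  0.0079376 ] [ 0.48364438 -0.23075303  0.33698537] 0.020216818885868418
```

Solid at 0.3370 at every lateral position (depth about 44 mm), so the tip has truly bottomed. Easing the push and releasing.

```bash
python3 -m jog '[[[0.07,-0.1,0],0,1],[[0.07,-0.16,0],0,1],[[0.07,-0.16,0],0,1]]' >/dev/null; sh ok.sh; python3 -c "
from bench import get_obs
o=get_obs();print(o['moment'],o['tcp_pos'],o['grip_width'])"; python3 -m jog '[[[0,0,0],0,0.6],[[0,0,0],0,0.2],[[0,0,0],0,-0.5],[[0,0,0],0,-1],[[0,0,0],0,-1],[[0,0,0],0,-1]]';sh ok.sh;python3 - <<'E'
from h import *
f=grab_frame("scene");cv2.imwrite("pics/s12.png",cv2.resize(f["image"][90:205,320:430],None,fx=5.2,fy=5.2,interpolation=cv2.INTER_CUBIC))
E
```

```text
16.57 0.33713 [ 0.4 -0.4  4.1]
[ 0.02539597 -0.32437993 -0.00447821] [ 0.48322155 -0.23120171  0.33713039] 0.02023299540547241
clock: 17.32
tcp_pos: [0.4826, -0.2312, 0.3367]
orientation: [-1.209, 1.209, -1.209]
contact_force: [-0.3, -0.8, 0.4]
grip_width: 0.0853
17.32 0.33674 [-0.3 -0.8  0.4]
```

View pics/s12.png

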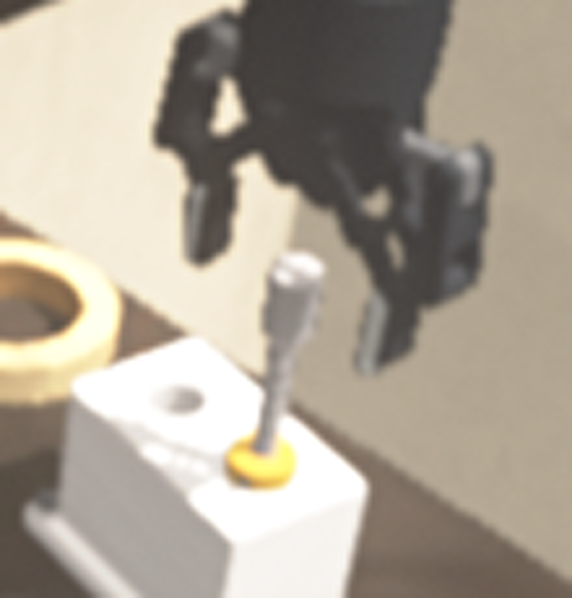

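The rod stands in the bore with the collar on the face, and the fingers are clear of it (head at crop (297,270), fingers at (210,230) and (375,340)). Raising straight up to measure the rod top.

```bash
python3 -m jog '[[[0,-1,0],0,-1],[[0,-3,0],0,-1],[[0,-6,0],0,-1],[[0,-9,0],0,1],[[0,-9,0],0,1],[[0,-9,0],0,1],[[0,-9,0],0,1]]';python3 - <<'E'
from h import *
np.set_printoptions(precision=4,suppress=True)
for n in("scene","top"):
    f=grab_frame(n); cv2.imwrite(f"pics/{n}13.png",f["image"])
g=cv2.cvtColor(cv2.imread("pics/scene13.png"),cv2.COLOR_BGR2GRAY)
u,v=proj('scene',[.4835,-.233,.1961]).round().astype(int);print(proj('scene',[.4835,-.233,.1961]))
print(g[v-9:v+12,u-12:u+12])
o=get_obs();M=R.from_rotvec(o['orientation']).as_matrix();print(o['tcp_pos'],M.T@(np.array([.4832,-.2325,.4])-o['tcp_pos'])*100)
cv2.imwrite("pics/s13.png",cv2.resize(cv2.imread("pics/scene13.png")[70:205,310:440],None,fx=4.4,fy=4.4,interpolation=cv2.INTER_CUBIC))
E
```

```text
clock: 18.25
tcp_pos: [0.4823, -0.2312, 0.4259]
orientation: [-1.21, 1.211, -1.208]
contact_force: [-0.8, 0.1, -0.9]
grip_width: 0.0125
[377.2051 141.0116]
[[235 235 234 233 230 230 230 232 231 228 219 191 173 170 170 170 170 169
  168 169 169 169 169 170]
 [235 234 233 232 230 230 231 232 230 227 215 189 172 169 169 169 171 169
  170 169 169 169 170 170]
 [235 234 234 232 231 231 231 231 229 225 210 185 170 170 170 171 170 170
  170 170 170 170 169 170]
 [235 234 234 232 231 232 233 230 229 222 205 181 171 169 170 171 171 172
  170 171 170 169 169 170]
 [236 234 233 232 231 232 232 230 228 220 198 176 169 168 170 171 171 171
  171 169 170 169 169 170]
 [235 234 233 232 232 232 230 229 227 219 195 176 171 171 170 170 170 171
  171 169 170 170 169 170]
 [236 234 233 233 232 232 230 227 227 226 218 209 208 206 191 176 169 169
  171 170 170 170 170 170]
 [236 234 233 233 232 231 230 228 232 243 246 247 248 246 234 212 183 170
  169 170 172 170 170 170]
 [235 235 233 232 232 231 232 235 246 251 253 253 254 254 253 246 223 184
  169 170 170 171 170 170]
 [236 234 233 233 231 232 235 244 2
[... 526 characters left out ...]
4 191 183 170 167
  171 172 172 171 172 172]
 [233 232 231 233 233 215 161 130 130 134 140 148 159 175 185 175 160 164
  171 173 172 172 172 171]
 [233 233 233 233 228 190 143 129 132 136 139 149 163 180 189 186 171 167
  172 172 172 172 173 170]
 [233 233 233 234 224 169 129 127 132 135 140 152 170 183 189 189 178 172
  171 171 171 173 172 170]
 [234 233 233 233 222 163 127 129 134 137 143 156 172 180 181 181 175 172
  171 172 172 172 171 168]
 [233 232 233 233 222 165 129 132 136 139 147 162 174 178 176 169 169 170
  172 170 170 171 170 167]
 [233 231 232 233 222 166 131 132 136 140 151 162 172 179 180 167 165 171
  171 170 169 170 170 167]]
[ 0.4825 -0.2312  0.426 ] [0.1325 2.5954 0.0769]
```

View pics/s13.png

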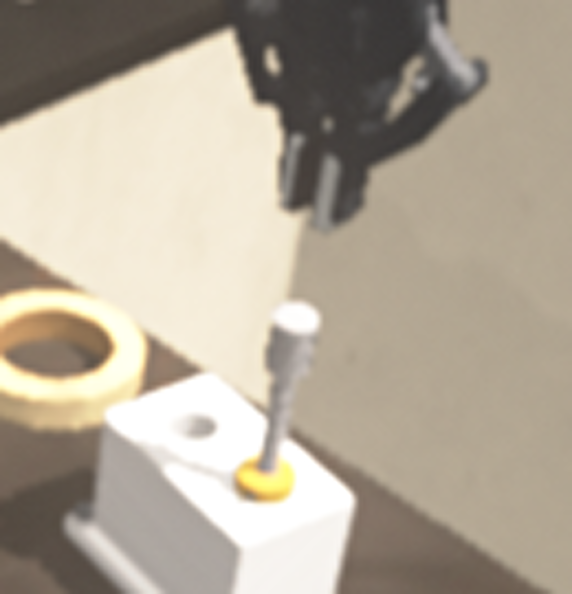

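The rod top is at scene pixel (377,141.7). A height of 0.196 predicts (377.2,141.0), and the known +0.7 px bias explains the difference. I'll confirm the height by touching lightly with the shut fingertips.

```bash
python3 -m jog '[[[0.15,2,0.08],0,1],[[0.15,4,0.08],0,1],[[0.15,5,0.08],0,1],[[0.15,5.2,0.08],0,1],[[0.15,5.2,0.08],0,1]]' ; sh ok.sh; sed 's/8\.5/2.0/' ok.sh > ok2.sh
python3 -m jog '[[[0,0.05,0],0,1],[[0,0.1,0],0,1]]' >/dev/null; sh ok2.sh && python3 -m jog '[[[0,0.05,0],0,1],[[0,0.1,0],0,1]]' >/dev/null; sh ok2.sh && python3 -m jog '[[[0,0.05,0],0,1],[[0,0.1,0],0,1]]' >/dev/null; sh ok2.sh && python3 -m jog '[[[0,0.05,0],0,1],[[0,0.1,0],0,1]]' >/dev/null; sh ok2.sh
```

```text
clock: 18.98
tcp_pos: [0.4837, -0.2327, 0.3752]
orientation: [-1.209, 1.209, -1.21]
contact_force: [-0.4, 0.9, 0.7]
grip_width: 0.0001
18.98 0.3752 [-0.4  0.9  0.7]
19.23 0.37429 [ 0.4 -0.2  0.2]
19.48 0.37286 [-0.4  0.2 -0.8]
19.73 0.37175 [-0.8 -1.3 -0.7]
19.98 0.37076 [0.4 0.1 0.9]
```

```bash
python3 -m jog '[[[0,0.05,0],0,1],[[0,0.05,0],0,1]]' >/dev/null; sh ok2.sh && python3 -m jog '[[[0,0.05,0],0,1],[[0,0.05,0],0,1]]' >/dev/null; sh ok2.sh && python3 -m jog '[[[0,0.05,0],0,1],[[0,0.05,0],0,1]]' >/dev/null; sh ok2.sh && python3 -m jog '[[[0,0.05,0],0,1],[[0,0.05,0],0,1]]' >/dev/null; sh ok2.sh && python3 -m jog '[[[0,0.05,0],0,1],[[0,0.05,0],0,1]]' >/dev/null; sh ok2.sh
```

```text
20.23 0.37026 [-0.2  0.5  1.1]
20.48 0.36977 [ 0.2 -0.3 -0.1]
20.73 0.36966 [0.2 0.4 2. ]
20.98 0.36962 [-1.  -0.1  5.8]
20.98 0.36962 [-1.  -0.1  5.8]
```

Touch at TCP z 0.3697 puts the rod top at 0.1963, and the gripping reference gave 0.1962. So the stem must rise 56.2 mm. Heading up and refining the knob position.

```bash
python3 -m jog '[[[0,-2,0],0,1],[[0,-5,0],0,1],[[0,-7,0],0,-1],[[0,-7,0],0,-1],[[0,-7,0],0,-1]]';python3 - <<'E'
from h import *
np.set_printoptions(precision=4,suppress=True,linewidth=170)
for n in("scene","top"):
    f=grab_frame(n); cv2.imwrite(f"pics/{n}14.png",f["image"])
s=cv2.imread("pics/scene14.png");t=cv2.imread("pics/top14.png")
cv2.imwrite("pics/k14.png",np.hstack([cv2.resize(s[145:225,205:275],(350,400),interpolation=cv2.INTER_CUBIC),cv2.resize(t[135:185,255:305],(400,400),interpolation=cv2.INTER_CUBIC)]))
g=cv2.cvtColor(t,cv2.COLOR_BGR2GRAY);print(g[148:170,272:290])
g=cv2.cvtColor(s,cv2.COLOR_BGR2GRAY);print(g[156:190:2,222:246])
E
```

```text
clock: 21.6
tcp_pos: [0.4831, -0.2327, 0.4377]
orientation: [-1.21, 1.211, -1.208]
contact_force: [-0.0, -0.4, -0.1]
grip_width: 0.0546
[[ 46  47  49  50  50  51  51  51  50  51  50  52  53  54  54  60  72  79]
 [ 47  48  49  50  50  50  51  50  51  51  53  57  59  59  61  68  75  82]
 [ 46  47  49  49  49  50  50  51  54  57  60  64  67  66  69  75  82  83]
 [ 47  48  49  49  49  52  55  60  67  69  69  70  71  72  75  80  82  84]
 [ 48  46  49  51  54  61  74  89  95  94  87  79  73  74  75  78  81  83]
 [ 47  49  52  56  64  80 103 119 126 125 114  96  80  74  74  78  80  82]
 [ 50  52  57  62  73  97 122 137 143 141 132 114  89  76  78  83  83  83]
 [ 55  61  64  67  78 106 132 144 146 146 140 123  97  81  88  95  93  86]
 [ 63  67  68  70  81 109 134 145 147 147 142 126 100  87  96 106 101  91]
 [ 68  70  71  70  78 105 130 141 145 145 138 121  98  93 105 111 109  98]
 [ 71  71  70  71  76  93 113 127 133 132 123 107  98 104 113 116 113 105]
 [ 71  71  72  76  84  90  94  98 104 105  98  96 111 123 124 119 116 110]
 [ 71  72  73  80  97 107 102  89  80  78  87 110 136 141 130 12
[... 1670 characters left out ...]
4  84]
 [ 78  78  79  78  80  80  79  84  97 113 121 124 122 111  94  84  82  83  82  84  82  83  85  84]
 [ 79  78  80  80  79  80  80  84 103 127 139 140 135 127 114 102  93  89  87  85  83  84  84  84]
 [ 79  79  79  79  78  79  77  82 101 123 138 142 139 130 122 118 112 111 109 106 105 106 105 103]
 [ 80  80  80  79  77  76  89 123 151 148 140 139 138 143 164 180 165 134 115 112 114 114 116 116]
 [ 80  80  78  76  76  86 134 192 207 181 151 139 139 148 176 211 212 176 130 108 106 109 109 111]
 [ 78  79  78  77  75  89 136 191 213 210 203 199 201 205 211 213 201 164 115  86  82  82  83  87]
 [ 78  78  78  77  75  81 115 159 182 190 196 199 199 195 189 180 170 145 106  79  78  79  80  80]]
```

View pics/k14.png

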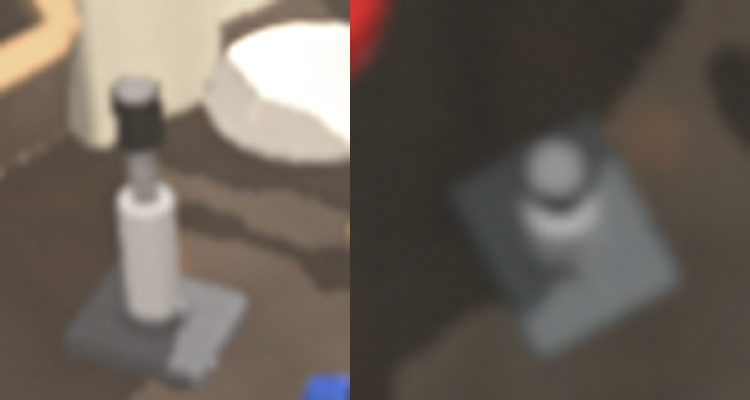

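```bash
python3 -m jog '[[[-4,0,3.1],0,-1],[[-8,0,6.3],0,-1],[[-12,0,9.4],0,-1],[[-16,0,12.5],0,-1],[[-20,0,15.7],0,-1],[[-24.1,0,18.9],0,-1],[[-24.1,0,18.9],0,-1],[[-24.1,0,18.9],0,-1],[[-24.1,0,18.9],0,-1]]';python3 - <<'E'
from h import *
np.set_printoptions(precision=4,suppress=True)
o=get_obs();M=R.from_rotvec(o['orientation']).as_matrix();print(o['tcp_pos'],M.T@(np.array([.672,.0085,.281])-o['tcp_pos'])*100,"\n",M,o['joints'])
for n in("scene","top"):
    f=grab_frame(n); cv2.imwrite(f"pics/{n}15.png",f["image"])
E
```

```text
clock: 22.82
tcp_pos: [0.6721, 0.0064, 0.4384]
orientation: [-1.21, 1.211, -1.211]
contact_force: [-0.7, -0.3, -0.2]
grip_width: 0.0855
[0.6721 0.0064 0.4384] [-0.2248 15.7398  0.0079] 
 [[-0.0024 -0.0009  1.    ]
 [-1.     -0.0011 -0.0024]
 [ 0.0011 -1.     -0.0009]] [ 0.1941  0.4818 -0.4277  1.5     0.2083  1.2059 -0.2677]
```

View pics/scene15.png

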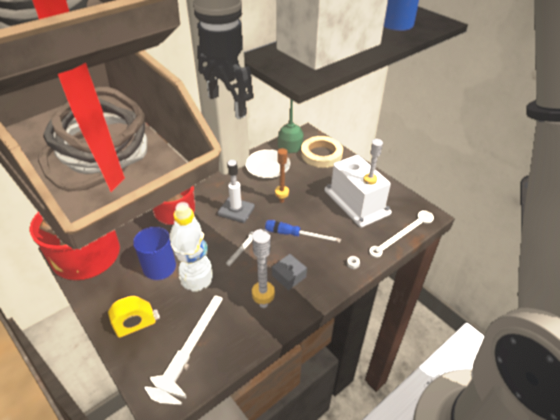

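The gripper is above the column knob at (232,162) and everything else is in place. Descending with open jaws.

```bash
python3 -m jog '[[[-0.15,4,0],0,-1],[[-0.15,8,0],0,-1],[[-0.15,11,0],0,-1],[[-0.15,13,0],0,-1],[[-0.15,14.5,0],0,-1],[[-0.15,15.7,0],0,-1],[[-0.15,15.7,0],0,-1],[[-0.15,15.7,0],0,-1]]';python3 - <<'E'
from h import *
f=grab_frame("scene"); cv2.imwrite("pics/s16.png",cv2.resize(f["image"][110:240,170:300],None,fx=4.5,fy=4.5,interpolation=cv2.INTER_CUBIC))
f=grab_frame("top"); cv2.imwrite("pics/t16.png",cv2.resize(f["image"][110:210,230:330],None,fx=4,fy=4,interpolation=cv2.INTER_CUBIC))
E
```

```text
clock: 23.92
tcp_pos: [0.6729, 0.0099, 0.2827]
orientation: [-1.208, 1.208, -1.21]
contact_force: [-0.0, 0.0, 1.8]
grip_width: 0.0857
```

View pics/s16.png

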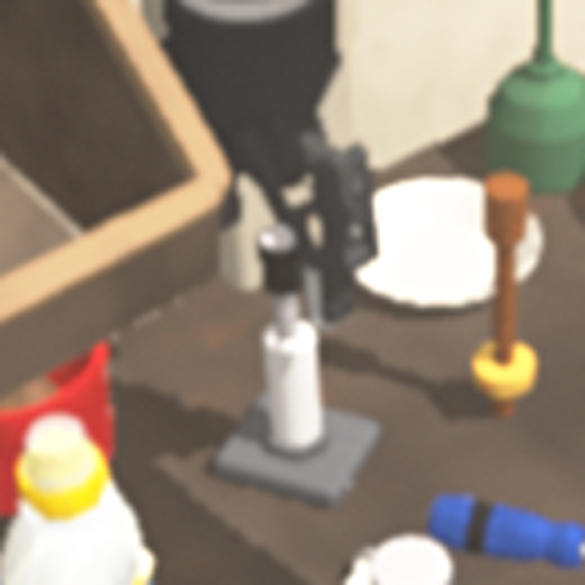

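```bash
python3 -m jog '[[[0,0,0],0,0.3],[[0,0,0],0,0.3],[[0,0,0],0,0.3],[[0,0,0],0,0.4],[[0,0,0],0,0.4]]' 30;python3 -m jog '[[[0,0,0],0,1],[[0,0,0],0,1],[[0,0,0],0,1]]';python3 - <<'E'
from h import *
o=get_obs();print(o['moment'],o['tcp_pos'])
f=grab_frame("scene"); cv2.imwrite("pics/s17.png",cv2.resize(f["image"][110:240,170:300],None,fx=4.5,fy=4.5,interpolation=cv2.INTER_CUBIC))
E
```

```text
clock: 24.65
tcp_pos: [0.671, 0.0099, 0.2811]
orientation: [-1.213, 1.212, -1.207]
contact_force: [-6.5, -0.1, 2.1]
grip_width: 0.0257
clock: 25.02
tcp_pos: [0.6698, 0.0099, 0.2804]
orientation: [-1.217, 1.215, -1.205]
contact_force: [-9.5, 0.2, 2.9]
grip_width: 0.0213
[-0.01348182  2.0159838  -0.10042006] [0.66981336 0.00993659 0.28039428]
```

View pics/s17.png

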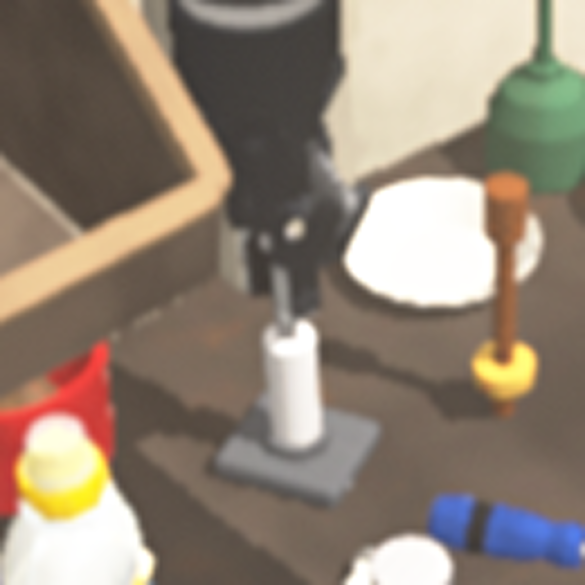

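Gripped, but with a 9.5 N side load along x, so the knob lies a few mm nearer to the robot than I commanded. Relieving that before lifting.

```bash
python3 -m jog '[[[0,0,-0.2],0,1],[[0,0,-0.35],0,1],[[0,0,-0.35],0,1],[[0,0,-0.35],0,1]]' 60;python3 - <<'E'
from h import *
o=get_obs();print(o['moment'],o['tcp_pos'],o['contact_force']);print(R.from_rotvec(o['orientation']).as_matrix().round(4))
E
```

```text
clock: 25.58
tcp_pos: [0.6686, 0.0098, 0.2813]
orientation: [-1.21, 1.21, -1.208]
contact_force: [-2.5, 0.8, -3.9]
grip_width: 0.0204
[0.09185094 0.61685639 0.02657663] [0.66859195 0.00977882 0.28131144] [-2.45541733  0.82415702 -3.92309112]
[[ 0.0e+00 -1.6e-03  1.0e+00]
 [-1.0e+00 -1.0e-04  0.0e+00]
 [ 1.0e-04 -1.0e+00 -1.6e-03]]
```

```bash
python3 -m jog '[[[0,0.15,-0.08],0,1],[[0,0.3,-0.08],0,1],[[0,0.3,-0.08],0,1]]';python3 - <<'E'
from h import *
o=get_obs();print(o['moment'],o['tcp_pos'],o['contact_force']);print(R.from_rotvec(o['orientation']).as_matrix().round(4))
E
```

```text
clock: 25.95
tcp_pos: [0.6683, 0.0098, 0.2793]
orientation: [-1.209, 1.209, -1.21]
contact_force: [-4.2, -0.2, 3.1]
grip_width: 0.0209
[ 0.02669702  1.11510691 -0.02449041] [0.66828607 0.00979799 0.27928052] [-4.20412999 -0.23431159  3.1264151 ]
[[-1.e-04  5.e-04  1.e+00]
 [-1.e+00 -1.e-04 -1.e-04]
 [ 1.e-04 -1.e+00  5.e-04]]
```

```bash
python3 -m jog '[[[0,0.1,0],0,1],[[0,0.1,0],0,1]]'>/dev/null; sh ok.sh; python3 -m jog '[[[0,0.1,0],0,1],[[0,0.1,0],0,1]]'>/dev/null; sh ok.sh;python3 - <<'E'
from h import *
o=get_obs();print(o['moment'],o['tcp_pos'],o['contact_force']);print(R.from_rotvec(o['orientation']).as_matrix().round(4))
f=grab_frame("scene"); cv2.imwrite("pics/s18.png",cv2.resize(f["image"][110:240,170:300],None,fx=4.5,fy=4.5,interpolation=cv2.INTER_CUBIC))
E
```

```text
26.2 0.27791 [-3.3  0.5  3.4]
26.45 0.27674 [-2.8  0.2  2.9]
[ 0.02812135  0.83198613 -0.02863988] [0.66831051 0.00974095 0.27674127] [-2.80726576  0.15887805  2.87609248]
[[-1.e-04  3.e-04  1.e+00]
 [-1.e+00  1.e-04 -1.e-04]
 [-1.e-04 -1.e+00  3.e-04]]
```

View pics/s18.png

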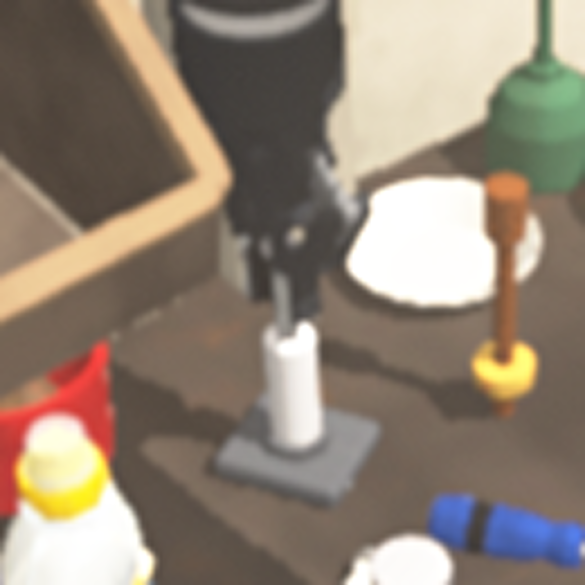

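The stem keeps sliding down at about 3 N, so it was not fully down at the start (my triangulated 0.144 agrees). I'll press on to its stop, for a 140 mm reference.

```bash
python3 -m jog '[[[0,0.1,0],0,1],[[0,0.1,0],0,1]]'>/dev/null; sh ok.sh && python3 -m jog '[[[0,0.1,0],0,1],[[0,0.1,0],0,1]]'>/dev/null; sh ok.sh && python3 -m jog '[[[0,0.1,0],0,1],[[0,0.1,0],0,1]]'>/dev/null; sh ok.sh && python3 -m jog '[[[0,0.1,0],0,1],[[0,0.1,0],0,1]]'>/dev/null; sh ok.sh && python3 -m jog '[[[0,0.1,0],0,1],[[0,0.1,0],0,1]]'>/dev/null; sh ok.sh && python3 -m jog '[[[0,0.1,0],0,1],[[0,0.1,0],0,1]]'>/dev/null; sh ok.sh
```

```text
26.75 0.27606 [-4.8 -0.1  5.1]
27.0 0.27601 [-5.6 -0.5 11. ]
27.0 0.27601 [-5.6 -0.5 11. ]
27.0 0.27601 [-5.6 -0.5 11. ]
27.0 0.27601 [-5.6 -0.5 11. ]
27.0 0.27601 [-5.6 -0.5 11. ]
```

It seats at TCP z 0.2760. The target TCP z is therefore 0.2761 + 0.0562 = 0.3323.

```bash
python3 -m jog '[[[0,-0.5,0],0,1],[[0,-1.2,0],0,1],[[0,-2,0],0,1],[[0,-3,0],0,1],[[0,-4,0],0,1],[[0,-4.8,0],0,1],[[0,-5.3,0],0,1],[[0,-5.5,0],0,1],[[0,-5.5,0],0,1],[[0,-5.5,0],0,1]]';python3 - <<'E'
from h import *
o=get_obs();print(o['moment'],o['tcp_pos'],o['contact_force']);print(R.from_rotvec(o['orientation']).as_matrix().round(4))
E
```

```text
clock: 28.25
tcp_pos: [0.6683, 0.0098, 0.3303]
orientation: [-1.209, 1.209, -1.21]
contact_force: [-0.2, 1.0, 1.9]
grip_width: 0.0205
[ 0.06891909  0.38709716 -0.07055813] [0.66827232 0.00977994 0.33028776] [-0.2102743   0.95381089  1.92190083]
[[-1.e-04  4.e-04  1.e+00]
 [-1.e+00 -1.e-04 -1.e-04]
 [ 1.e-04 -1.e+00  4.e-04]]
```

```bash
python3 -m jog '[[[0,-0.1,0],0,1],[[0,-0.2,0],0,1],[[0,-0.2,0],0,1],[[0,-0.2,0],0,1]]'>/dev/null; sh ok.sh
```

```text
28.75 0.33168 [ 2.7 -0.  -4.9]
```

```bash
python3 -m jog '[[[0,-0.05,0],0,1],[[0,-0.06,0],0,1],[[0,-0.06,0],0,1],[[0,-0.06,0],0,1]]'>/dev/null; sh ok.sh;python3 - <<'E'
from h import *
o=get_obs();print(o['moment'],o['tcp_pos'],o['contact_force'])
f=grab_frame("scene"); cv2.imwrite("pics/s19.png",cv2.resize(f["image"][90:240,170:300],None,fx=4,fy=4,interpolation=cv2.INTER_CUBIC))
E
```

```text
29.25 0.33248 [ 2.6  0.4 -4.3]
[ 0.10830298 -0.35254056 -0.06952023] [0.66824818 0.00977374 0.33248066] [ 2.57555718  0.38774856 -4.31407547]
```

View pics/s19.png

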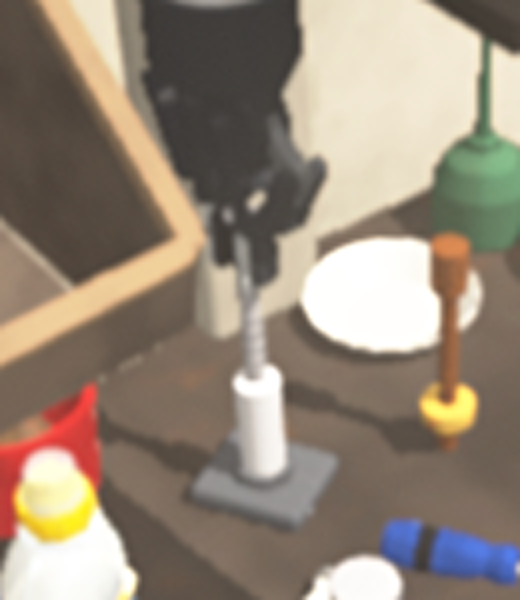

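The stem is up (rings visible) at TCP z 0.3325. Taking out the upward tension and letting go.

```bash
python3 -m jog '[[[0,0.06,0],0,1],[[0,0.06,0],0,1]]' 20 >/dev/null; sh ok.sh; python3 -m jog '[[[0,0,0],0,0.5],[[0,0,0],0,0],[[0,0,0],0,-0.5],[[0,0,0],0,-1],[[0,0,0],0,-1],[[0,0,0],0,-1]]';python3 -m jog '[[[0,-1,0],0,-1],[[0,-3,0],0,-1],[[0,-6,0],0,-1],[[0,-8,0],0,-1],[[0,-8,0],0,1],[[0,-8,0],0,1],[[0,-8,0],0,1]]';python3 - <<'E'
from h import *
np.set_printoptions(precision=4,suppress=True,linewidth=170)
for n in("scene","top"):
    f=grab_frame(n); cv2.imwrite(f"pics/{n}20.png",f["image"])
s=cv2.imread("pics/scene20.png")
cv2.imwrite("pics/s20.png",cv2.resize(s[80:240,190:410],None,fx=3.6,fy=3.6,interpolation=cv2.INTER_CUBIC))
g=cv2.cvtColor(s,cv2.COLOR_BGR2GRAY)
p=proj('scene',[.6683,.0085,.1962]);print(p);u,v=p.round().astype(int);print(g[v-9:v+10,u-11:u+12])
E
```

```text
29.55 0.33247 [0.9 1.  1.1]
clock: 30.3
tcp_pos: [0.6682, 0.0098, 0.3318]
orientation: [-1.209, 1.209, -1.209]
contact_force: [0.4, 0.2, -1.3]
grip_width: 0.0854
clock: 31.18
tcp_pos: [0.6679, 0.0096, 0.4104]
orientation: [-1.211, 1.211, -1.208]
contact_force: [0.0, -0.0, -0.8]
grip_width: 0.0321
[230.2974 142.6549]
[[165 185 201 205 206 206 206 208 209 208 209 208 206 205 208 209 208 206 206 206 206 205 204]
 [162 183 198 204 206 206 207 207 208 208 208 209 208 209 209 208 208 206 206 206 205 205 204]
 [161 180 196 203 206 206 206 207 207 207 209 208 208 209 208 208 207 206 206 205 205 205 205]
 [159 177 194 203 205 205 205 206 208 208 210 209 210 209 208 208 207 206 206 205 205 205 206]
 [157 175 193 202 204 205 206 206 208 209 209 209 209 209 209 208 207 206 206 206 205 206 206]
 [155 174 192 202 206 205 206 207 208 210 209 205 208 210 210 207 207 206 206 206 206 206 206]
 [152 172 190 202 206 206 206 206 212 221 222 218 221 222 213 204 204 207 206 206 206 206 207]
 [154 170 189 202 207 207 205 207 225 240 244 242 243 242 228 202 200 207 207 206 207 206 206]
 [157 168 187 203 208 
[... 323 characters left out ...]
6 131 131 186 209 208 207 206 205]
 [195 177 181 196 206 187 127  92 119 148 165 164 154 139 112  88 125 187 210 209 206 205 205]
 [199 184 182 195 206 192 139  83  71  83  94  94  90  84  73  74 125 189 210 208 206 205 206]
 [204 194 187 194 206 202 169 109  66  62  67  69  69  69  68  76 128 189 209 208 207 206 206]
 [205 198 189 195 205 209 186 126  73  63  67  69  70  71  70  77 128 189 209 208 206 206 206]
 [197 190 184 190 204 208 190 129  74  63  67  69  71  72  72  76 127 188 209 207 207 206 205]
 [183 171 174 189 203 208 189 129  73  64  67  71  73  72  72  76 119 177 205 208 207 206 205]
 [167 155 167 186 201 208 189 129  72  63  68  71  71  73  71  73 108 164 198 208 207 206 205]]
```

View pics/s20.png

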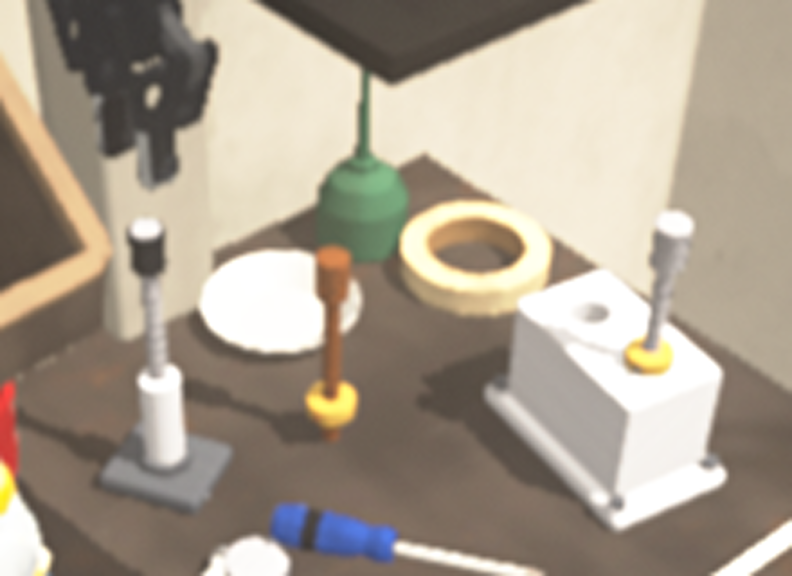

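The stem's cap is at scene pixel (230.0,142.8), against (230.3,142.7) predicted for 0.1962. As a final check I'll touch its top lightly, as I did the rod (contact there at TCP z 0.3697).

```bash
python3 -m jog '[[[0.1,1.5,0.1],0,1],[[0.1,3,0.1],0,1],[[0.1,3.6,0.1],0,1],[[0.1,3.75,0.1],0,1],[[0.1,3.75,0.1],0,1],[[0.1,3.75,0.1],0,1]]'; python3 -m jog '[[[0,0,0],0,1],[[0,0,0],0,1]]'>/dev/null;sh ok.sh
```

```text
clock: 32.02
tcp_pos: [0.6694, 0.0088, 0.3749]
orientation: [-1.208, 1.209, -1.21]
contact_force: [0.3, 1.3, -0.4]
grip_width: -0.0001
32.27 0.37452 [-0.5  0.   0.3]
```

```bash
python3 -m jog '[[[0,0.1,0],0,1],[[0,0.2,0],0,1],[[0,0.3,0],0,1],[[0,0.3,0],0,1]]'>/dev/null; sh ok2.sh && python3 -m jog '[[[0,0.05,0],0,1],[[0,0.05,0],0,1]]'>/dev/null; sh ok2.sh && python3 -m jog '[[[0,0.05,0],0,1],[[0,0.05,0],0,1]]'>/dev/null; sh ok2.sh && python3 -m jog '[[[0,0.03,0],0,1],[[0,0.03,0],0,1]]'>/dev/null; sh ok2.sh && python3 -m jog '[[[0,0.03,0],0,1],[[0,0.03,0],0,1]]'>/dev/null; sh ok2.sh
```

```text
32.77 0.37112 [-0.8 -0.4  0.3]
33.02 0.3708 [-0.8  0.7 -0.6]
33.27 0.37028 [-0.1 -0.1  0.3]
33.52 0.37001 [-0.2 -0.6  0.1]
33.77 0.36996 [-1.2 -1.   2.5]
```

Contact at TCP z 0.3699–0.3700, against 0.3697 on the rod: level within about 0.3 mm. Retreating and taking a final look.

```bash
python3 -m jog '[[[0,-2,0],0,1],[[0,-6,0],0,1],[[0,-9,-4],0,1],[[0,-10,-10],0,1],[[0,-10,-10],0,1],[[0,-10,-10],0,1],[[0,-10,-10],0,1]]';python3 - <<'E'
from h import *
f=grab_frame("scene");cv2.imwrite("pics/scene21.png",f["image"])
E
```

```text
clock: 34.65
tcp_pos: [0.5703, 0.0087, 0.4699]
orientation: [-1.208, 1.209, -1.209]
contact_force: [0.5, 0.2, 0.3]
grip_width: 0.0001
```

View pics/scene21.png

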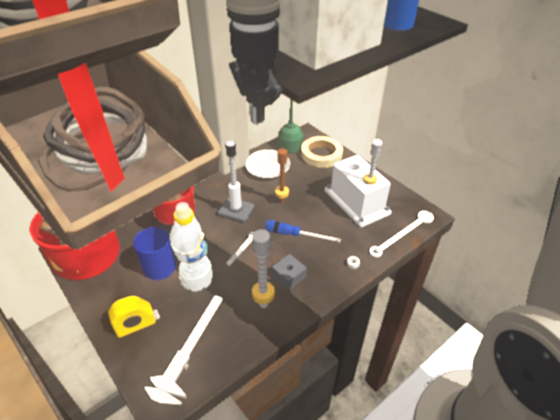

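The rod stands in the narrow bore (top at (377,142)) and the stem is raised (top at (230,143)). The bystanders have not moved, and the gripper is clear of everything.

```bash
python3 -c "
from bench import hand_in
print(hand_in())"
```

```text
the job is handed in; nothing more can be done
None
```

The depth rod is standing bottomed in the narrow bore, and the column's stem is raised level with its top. I handed the job in at about 35 s.

- **Rod:** I took the small grey rod, the one standing in the stand; of the look-alikes, one was brown and the other larger. The collar landed on the housing's face and the rod slid on at about 3 N. It then stopped dead at about 44 mm depth. It sank no further at up to 20 N, or when I shifted it sideways under load, so I take that as the true bottom.
- **Stem:** It was not fully down at the start; it stood about 4–5 mm up. I seated it first to get the 140 mm reference, then drew it up 56 mm and let go.
- **Level check:** Touching both tops lightly with the shut fingertips put the rod top at 196.3 mm and the stem top at about 196.6 mm, level within about 0.3 mm. The stem's camera position matched. The rod's read 0.7 px low, which I put down to calibration, since the housing showed a similar offset.
- **Disagreement:** My first fix of the knob's position was a few mm off in x. That put a 9.5 N side load on the grip, which I mostly relieved before lifting. The cameras also disagreed with each other by 2–3 mm in places.
- **Surroundings:** In the last picture the small parts and tools lie where they were, and the robot is touching nothing.

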